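# Chase the thread of a press foot with a hand tap

## Task

The tap standing in the boss of the upturned press foot has to clean out the thread: fit the loose crank fully home over the tap's flat tang, then wind it clockwise (seen from above) half a turn forward and a quarter turn back, again and again, until the tap's collar lands on the boss and it will turn no further. Feel your way and never force the crank or the tap, as the tap snaps easily; leave the crank sitting on the tang with the collar still down, and don't disturb the other things on the counter.

Things in the scene. Friction and masses are not known exactly. Their poses are not given: they have to be found in the camera images.
- boss_top (a point): Upturned cast-aluminium foot of a countertop press, fixed to the counter: plate 130 x 100 x 14 mm with a round boss 44 mm across in its middle, its top 50 mm above the counter, and two ribs along x up to 34 mm high. This point: centre of the boss's top; x along the plate's long side, z up. The tap's axis is upright through it.
- tang (a point): Steel tap standing in the boss: a round stop collar 28 mm across, 10 mm thick, topped by an upright flat tang 30 mm long (x), 14 mm thick (y), 24 mm tall, bevelled at the top. This point: centre of the tang's top, 34 mm above the collar's underside, z up; turns with the tap. It sinks 4 mm per clockwise turn (0.64 mm per rad); at the start the collar is about 4 mm above the boss.
- tap (a joint): Turn of the tap, rad, growing clockwise seen from above (forward); between 0 and 0.3 at the start; half a turn is 3.14. It turns stiffly (about 0.22 N m both ways) and stays where left. The collar lands on the boss and stops it dead somewhere between 5.7 and 6.3, to be felt: winding takes some 4 N at the grip, and 20 N against the stop snaps the tap.
- hub (a point): Loose steel crank, 0.29 kg, lying flat: block hub 46 (x) x 34 (y) x 24 mm tall with a socket 32.5 (x) x 16.5 mm (y) right through it, mouth bevelled; an arm 18 mm wide, 10 mm thick, flush with the underside, runs along +x to the grip. This point: hub centre, 12 mm up, z up. Home: underside on the collar, tops of tang and hub level; either way round, about 0.08 rad of play each way.
- knob (a point): The crank's upright black grip: cylinder 20 mm across, from 11 to 49 mm above the crank's underside, 65 mm from the hub's centre along the crank's x. It spins freely about its own upright axis, so a hand can hold it without turning. This point: on its axis, 30 mm above the underside.
Things that resemble listed ones, but are neither listed nor needed, are in the scene too. Leave any red or yellow look-alike of the part that bears boss_top alone. Of the things that look like the part that bears hub, the larger one is meant.

How it is judged:
By the outcome, as a careful person would: the job done as asked, in the order asked, and still so for the second after the job is handed in, with the robot touching nothing.
It also fails if it takes over 72 s, if anything falls off the work surface, if the arm or the gripper's body presses on something with over 40 N, if the wrist force passes 120 N, or if a joint passes its speed limit or range.

## Robot

A 6-joint arm with a two-finger parallel gripper is mounted at the origin on the work surface. World frame = base frame: x ahead of the robot, y to its left, z up, the work surface at z = 0. Lengths are in m, angles in rad, forces in N, time in s.
With the tool pointing down it reaches from about 0.35 to 0.775 m from the base axis. Payload 7.3 kg.
Tool frame: the origin (TCP) lies between the finger pads; the fingertips stand 25 mm ahead of it and the grasp point (between the pads) lies 6 mm ahead of it; z points along the fingers, y is the direction in which the jaws open and shut (so a half turn about z gives the same grasp; the last joint's range is limited). The gripper opens to 92 mm and grips with 3 to 60 N. Pads are 19 mm wide; open, the fingers measure 130 mm over their backs; the gripper's body (75 mm by 190 mm) begins 47 mm behind the grasp point.
Start: joints at [-1.44, 0.342, 1.524, -0, 1.275, -0.146], TCP at [0.143, -0.505, 0.252] pointing down, gripper open.
Joint ranges: [-2.53, 2.53], [-0.77, 2.02], [0.04, 2.7], [-1, 4.14], [0.28, 2.66], [-3.11, 3.11]. Speed limits (rad/s): [2.57, 2.57, 3.14, 3.14, 3.14, 3.14].

## Interface

Orientations are given as a unit quaternion [w, x, y, z].
In Python, from bench import observe, snapshot, camera_model, finish_job, silhouettes, landmark_of gives the robot as it stands.
- The arm moves only by the tool servo_tool, never from a script. Its argument "motion" is a list that holds one entry, the list of rows, each a list of 7 numbers: the finger opening in mm, from 0 to 91.8, then the shift along the tool's x, y, z in mm, then the turn, a rotation vector about the tool's x, y, z in units of 6 degrees (1.0 is 6 degrees). In form: [[[fingers, dx, dy, dz, ax, ay, az], ...]]. A call has exactly 10 rows; each row is the pose to reach, as a shift and turn from the pose measured when the call began, along the tool's axes at that moment; what a row does not reach only later rows make up. A row lasts 1/12 s, in which the tool goes at most 41.7 mm and 7.16 degrees, less where a joint would pass 70% of its speed; a pose out of reach is approached as far as the arm can. A call with a gripper value outside its range is refused whole. The fingers move at their own pace and stop on an object; the grip force is fixed at half the most. Time passes only in rows, so rows that repeat a pose let the fingers close, or fill a call up. It gives the time, the measured TCP pose, the force and the opening at its end, in the units of the state.
- observe(): the state, without advancing time (a new reading comes with each control period).
- snapshot(name): name is "scene" or "top" or "wrist"; returns the picture (480x640x3 uint8, red, green, blue); there is no depth.
- camera_model(name): a dict with "fx", "fy", "cx", "cy" (pixels), "R" (3x3) and "t" (3): a world point X has camera coordinates R X + t. Camera axes: x right, y down, z forward; pixel columns grow to the right and rows downward; lengths in m; the calibration is good to about 2 mm. A picture is of the moment at which its call begins: read the wrist's pose just before it. camera_model takes no time and is no camera call; for the wrist camera it gives the pose at the moment of the call.
- finish_job(): hands the job in, once; it reports no verdict.
Trained networks look in the newest picture that a camera, given by its name, has taken for a name from the list of things; names that differ only in an ending like _2 or _b are one class to them, and where a whole thing is asked for, a point or a joint stands for the part that bears it (a point fixed in the world has none). Each returns a list of dicts, best first, with "score" (0 to 1); they miss things now and then, are a little off and sometimes report something else, mostly with a low value. They report only what shows in the picture. A call takes as long as a camera call. They do not tell look-alikes from the thing itself.
- silhouettes(camera, thing): "mask" (480x640 bool, what is visible of it) and "point" ([row, column] in pixels, amid what is visible of it).
- landmark_of(camera, thing): "point" ([row, column] in pixels: a listed point, or the origin of a listed thing).
The state is a dict: "time": time; "joint_pos": joint angles; "joint_vel": joint speeds; "effort": joint torques, N m; "ee_pos": TCP position; "orientation": TCP orientation; "contact_force": force on the tool from outside, world axes, zero at the start; "ft_torque": the same for the moment, N m; "grip_width": finger opening in m.
Only numpy, scipy, OpenCV 4.12 (cv2) and the standard library are available. Lean on these libraries where they do the work, as an engineer would, in place of code of your own. Each camera call takes 0.05 s, during which the arm holds its last target.

## Working session

There is one attempt and no reset: what is moved stays moved. The work goes in short steps, Python scripts to look and compute and a tool call to move; the robot and the scene stay as the last step left them, time stands still between calls to the robot, and variables do not carry over. Pictures are saved under pics/ and viewed, and the job is handed in when it is done.

Besides the shell and the picture viewer there is one more tool, called after "Emit:" as name(argument=value, ...) on one line, values as JSON. servo_tool: Moves the arm, as the interface text tells. Its arguments: {"type":"object","properties":{"motion":{"type":"array","items":{"type":"array","items":{"type":"array","items":{"type":"number"}}}}},"required":["motion"]}

```bash
ls; mkdir -p pics; python3 - <<'E'
from bench import *
import cv2,json
s=observe();print(s)
for n in ["scene","top","wrist"]:
    im=snapshot(n);cv2.imwrite(f"pics/{n}0.png",im[:,:,::-1])
    print(n,camera_model(n))
    for t in ["boss_top","tang","hub","knob"]:
        print(t,[(round(d['score'],2),[round(float(v),1) for v in d['point']]) for d in landmark_of(n,t)])
print(observe()['time'])
E
```

```text
pics
{'time': 0.0, 'joint_pos': array([-1.43998837e+00,  3.42727556e-01,  1.52507323e+00,  4.55465905e-06,
        1.27540195e+00, -1.46007092e-01]), 'joint_vel': array([0.0013119 , 0.0006757 , 0.000583  , 0.00053764, 0.00016703,
       0.00063507]), 'effort': array([ 9.69883399e-05, -4.31234050e+01, -2.44217044e+01,  7.20440154e-02,
        5.61321003e-02, -1.31546972e-04]), 'ee_pos': array([ 0.14344601, -0.50461247,  0.25102282]), 'orientation': array([-8.04997033e-04,  9.90436731e-01,  1.37965339e-01,  8.29596955e-06]), 'contact_force': array([ 0.56225946, -0.70558825,  0.38288293]), 'ft_torque': array([0.01567798, 0.08145283, 0.01822675]), 'grip_width': 0.09195460236456887}
scene {'fx': 484.55762356505693, 'fy': 484.55762356505693, 'cx': 315.5182483194168, 'cy': 248.01182576681776, 'R': array([[-0.61281089,  0.79020549,  0.00617218],
       [ 0.63510809,  0.49714912, -0.59116873],
       [-0.47021327, -0.35835464, -0.80652429]]), 't': array([ 0.33771828, -0.26362639,  0.98906428])}
boss_top [(0.92, [422.0, 389.3]), (0.86, [264.4, 235.1]), (0.71, [156.3, 261.2]), (0.17, [250.7, 23
[... 457 characters left out ...]
, -0.97972641]]), 't': array([-0.02814763,  0.53931433,  0.81470588])}
boss_top [(0.71, [218.3, 377.5]), (0.6, [179.7, 217.7])]
tang [(0.71, [210.3, 383.2]), (0.64, [327.0, 453.7]), (0.47, [168.4, 213.9])]
hub [(0.89, [249.6, 264.0]), (0.66, [292.5, 232.6])]
knob [(0.64, [255.8, 299.3]), (0.54, [289.2, 206.0])]
wrist {'fx': 407.6322711414409, 'fy': 407.6322711414409, 'cx': 313.2643284804711, 'cy': 239.09976459021115, 'R': array([[ 2.73337901e-01, -9.61917994e-01,  4.06406610e-04],
       [-9.27011374e-01, -2.63306031e-01,  2.67057758e-01],
       [-2.56780654e-01, -7.33737506e-02, -9.63680439e-01]]), 't': array([-0.52434212, -0.03214755,  0.38990507])}
boss_top []
tang []
hub []
knob []
0.75
```

View pics/scene0.png

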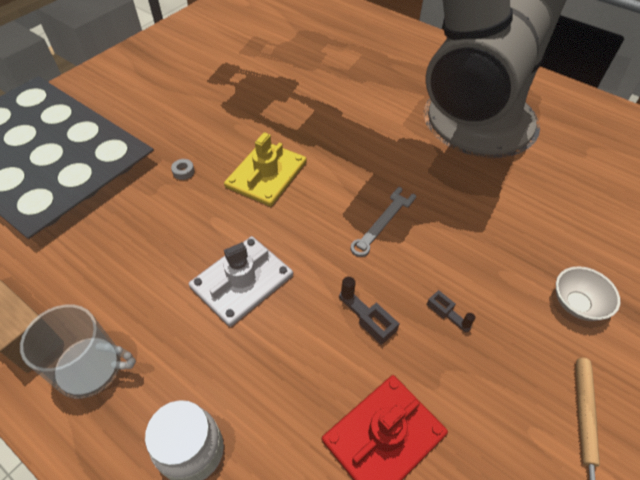

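View pics/top0.png

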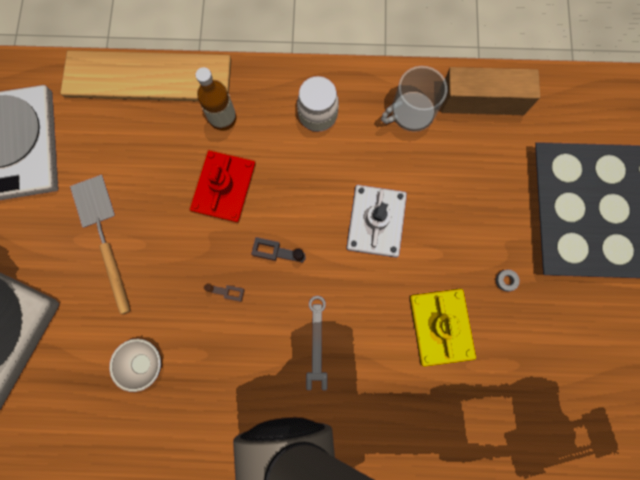

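View pics/wrist0.png

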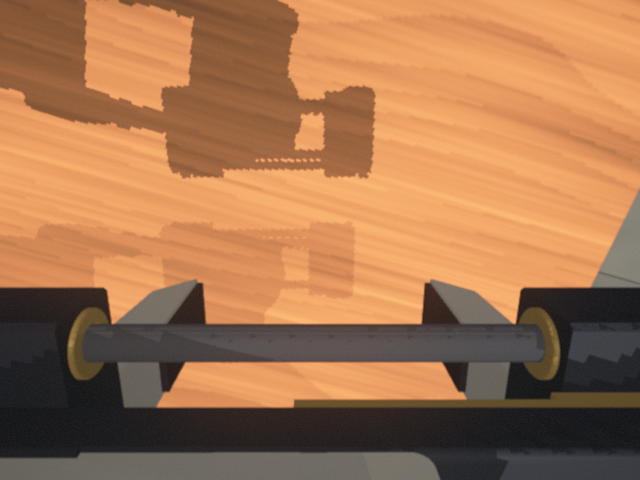

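The white foot is the target: boss at (264,235) in the scene picture and (218,377) in the top picture. The larger crank has its hub at (325,378) in the scene picture and (250,264) in the top picture. Next I'll triangulate these points.

```bash
cat > h.py <<'E'
import numpy as np
from bench import *
def ray_z(cam,p,z):
    c=camera_model(cam) if isinstance(cam,str) else cam
    d=np.array([(p[1]-c['cx'])/c['fx'],(p[0]-c['cy'])/c['fy'],1.]);R=np.array(c['R']);t=np.array(c['t'])
    o=-R.T@t;w=R.T@d
    return (o+w*(z-o[2])/w[2]).round(4)
def proj(cam,X):
    c=camera_model(cam) if isinstance(cam,str) else cam
    q=np.array(c['R'])@np.array(X)+np.array(c['t']);return np.array([c['cy']+c['fy']*q[1]/q[2],c['cx']+c['fx']*q[0]/q[2]])
def fk_yaw():
    s=observe();w,x,y,z=s['orientation']
    R=np.array([[1-2*(y*y+z*z),2*(x*y-z*w),2*(x*z+y*w)],[2*(x*y+z*w),1-2*(x*x+z*z),2*(y*z-x*w)],[2*(x*z-y*w),2*(y*z+x*w),1-2*(x*x+y*y)]])
    return s,R
E
python3 - <<'E'
from h import *
P={'hub':(.012,(325.3,377.7),(249.6,264)),'knob':(.030,(289.2,346.4),(255.8,299.3)),'boss':(.05,(264.4,235.1),(218.3,377.5)),'tang':(.088,(249.9,235.8),(210.3,383.2))}
for k,(z,a,b) in P.items(): print(k,ray_z('scene',a,z),ray_z('top',b,z))
s,R=fk_yaw();print(R.round(3))
c=camera_model('wrist');print('cam pos in tool',(R.T@(-np.array(c['R']).T@c['t']-s['ee_pos'])).round(4));print((np.array(c['R'])@R).round(3))
E
```

```text
hub [0.5273 0.0947 0.012 ] [0.524 0.096 0.012]
knob [0.5153 0.0294 0.03  ] [0.5112 0.0275 0.03  ]
boss [ 0.5921 -0.1182  0.05  ] [ 0.5824 -0.1147  0.05  ]
tang [ 0.5895 -0.1128  0.088 ] [ 0.5877 -0.1203  0.088 ]
[[ 0.962  0.273  0.   ]
 [ 0.273 -0.962 -0.   ]
 [-0.     0.    -1.   ]]
cam pos in tool [ 0.0732 -0.0008 -0.1328]
[[ 0.     1.    -0.   ]
 [-0.964  0.    -0.267]
 [-0.267  0.     0.964]]
```

Emit:
servo_tool(motion=[[[91, 45, -20, 0, 0, 0, -1], [91, 90, -42, 0, 0, 0, -2], [91, 140, -65, 0, 0, 0, -3], [91, 185, -87, 0, 0, 0, -4], [91, 230, -108, 0, 0, 0, -5], [91, 275, -129, 0, 0, 0, -6], [91, 315, -147, 0, 0, 0, -7], [91, 355, -166, 0, 0, 0, -8], [91, 390, -183, 0, 0, 0, -9], [91, 425, -199, 0, 0, 0, -10]]])

```text
time: 1.58
ee_pos: [0.4594, -0.2302, 0.252]
orientation: [0.0, 0.787, 0.617, 0.0]
contact_force: [-0.4, -0.9, -0.7]
grip_width: 0.0908
```

```bash
python3 - <<'E'
from h import *
s,R=fk_yaw();d=np.array([.589,-.117,.25])-s['ee_pos'];print(s['ee_pos'],(R.T@d*1000).round(1),np.degrees(np.arctan2(R[1,0],R[0,0])),s['contact_force'])
E
```

```text
[ 0.45944203 -0.23021212  0.25197634] [140.9  98.7   2. ] 76.15852112824332 [-0.35362738 -0.91787666 -0.68651386]
```

Emit:
servo_tool(motion=[[[91, 28, 20, 0, 0, 0, -0.2], [91, 56, 40, 0, 0, 0, -0.4], [91, 85, 60, 0, 0, 0, -0.5], [91, 115, 80, 0, 0, 0, -0.5], [91, 135, 95, 0, 0, 0, -0.5], [91, 141, 99, 0, 0, 0, -0.5], [91, 141, 99, 0, 0, 0, -0.5], [91, 141, 99, 0, 0, 0, -0.5], [91, 141, 99, 0, 0, 0, -0.5], [91, 141, 99, 0, 0, 0, -0.5]]])

```text
time: 2.42
ee_pos: [0.5884, -0.1182, 0.2522]
orientation: [0.0, 0.771, 0.636, -0.0]
contact_force: [0.0, -0.3, -0.3]
grip_width: 0.0907
```

```bash
python3 - <<'E'
from h import *
import cv2
s,R=fk_yaw();print(s['ee_pos'],np.degrees(np.arctan2(R[1,0],R[0,0])),s['contact_force'])
c=camera_model('wrist')
im=snapshot('wrist');cv2.imwrite("pics/w1.png",im[:,:,::-1])
for t,z in [("boss_top",.05),("tang",.088),("hub",.012),("knob",.03)]:
    for d in landmark_of('wrist',t): print(t,round(d['score'],2),np.round(d['point'],1),ray_z(c,d['point'],z))
E
```

```text
[ 0.58844376 -0.11821896  0.25219251] 79.0600818893225 [ 0.04209821 -0.30175704 -0.25923456]
boss_top 0.72 [212.4 312.5] [ 0.5894 -0.115   0.05  ]
tang 0.66 [222.9 314.2] [ 0.5907 -0.1154  0.088 ]
knob 0.85 [ 45.1 183.3] [0.5132 0.0341 0.03  ]
```

View pics/w1.png

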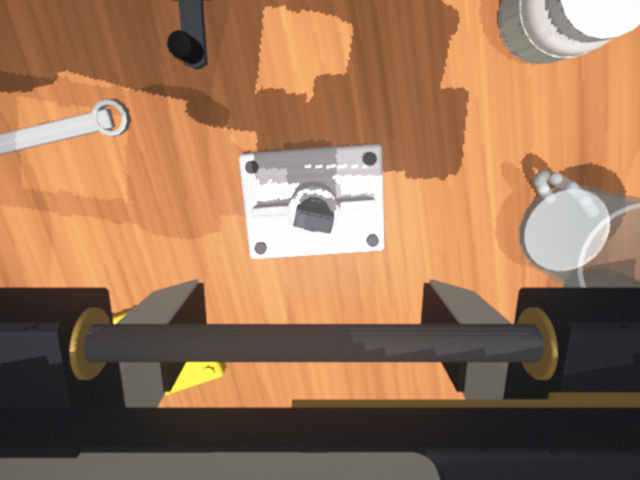

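```bash
python3 - <<'E'
import cv2
im=cv2.imread("pics/w1.png")[130:280,230:400];cv2.imwrite("pics/w1z.png",cv2.resize(im,None,fx=4,fy=4,interpolation=cv2.INTER_CUBIC))
E
```

```text
(no output)
```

View pics/w1z.png

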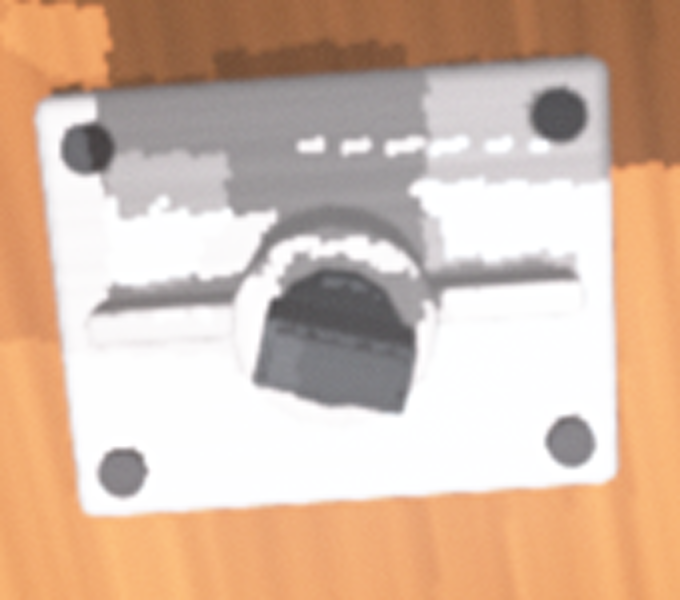

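```bash
python3 - <<'E'
from h import *
f=lambda u,v,z=.088: ray_z('wrist',(130+v/4,230+u/4),z)
a,b,c,d=f(275,322),f(415,350),f(402,411),f(255,383)
print(a,b,c,d,(a+b+c+d)/4)
for p,q in((a,b),(d,c)): v=q-p;print(np.degrees(np.arctan2(v[1],v[0])),np.linalg.norm(v))
# boss top circle: zoom center
print('plate corners z=.014')
P=[f(38,100,.014),f(605,60,.014),f(615,478,.014),f(85,515,.014)];print(P,sum(P)/4)
v=P[1]-P[0];print(np.degrees(np.arctan2(v[1],v[0])),np.linalg.norm(v));v=P[2]-P[3];print(np.degrees(np.arctan2(v[1],v[0])),np.linalg.norm(v))
E
```

```text
[ 0.5818 -0.1032  0.088 ] [ 0.6064 -0.1134  0.088 ] [ 0.6019 -0.1245  0.088 ] [ 0.5758 -0.1139  0.088 ] [ 0.591475 -0.11375   0.088   ]
-22.520565602896838 0.026630809225406636
-22.103559774449362 0.028170374509402615
plate corners z=.014
[array([ 0.5344, -0.0581,  0.014 ]), array([ 0.6601, -0.0734,  0.014 ]), array([ 0.6483, -0.1699,  0.014 ]), array([ 0.5224, -0.1551,  0.014 ])] [ 0.5913   -0.114125  0.014   ]
-6.9398117119486775 0.12662772208327847
-6.704555847403848 0.12676691208671134
```

```bash
python3 - <<'E'
from h import *
s,R=fk_yaw();print((R.T@(np.array([.523,.085,.2])-s['ee_pos'])*1000).round(1))
E
```

```text
[ 186.5 -103.2   52. ]
```

Emit:
servo_tool(motion=[[[91, 30, -16, 8, 0, 0, 0], [91, 60, -33, 17, 0, 0, 0], [91, 92, -51, 26, 0, 0, 0], [91, 124, -69, 35, 0, 0, 0], [91, 155, -86, 44, 0, 0, 0], [91, 178, -98, 50, 0, 0, 0], [91, 187, -103, 52, 0, 0, 0], [91, 187, -103, 52, 0, 0, 0], [91, 187, -103, 52, 0, 0, 0], [91, 187, -103, 52, 0, 0, 0]]])

```text
time: 3.5
ee_pos: [0.5241, 0.0842, 0.2005]
orientation: [0.001, 0.771, 0.636, 0.0]
contact_force: [-0.1, -0.8, 0.0]
grip_width: 0.0913
```

```bash
python3 - <<'E'
from h import *
import cv2
s,R=fk_yaw();print(s['ee_pos'],np.degrees(np.arctan2(R[1,0],R[0,0])),s['contact_force'])
c=camera_model('wrist')
im=snapshot('wrist');cv2.imwrite("pics/w2.png",im[:,:,::-1])
for t,z in [("hub",.012),("knob",.03)]:
    for d in landmark_of('wrist',t): print(t,round(d['score'],2),np.round(d['point'],1),ray_z(c,d['point'],z))
E
```

```text
[0.52411361 0.08423068 0.20052153] 79.0489841376345 [-0.13549972 -0.78650893  0.04741181]
hub 0.84 [158.5 190. ] [0.4409 0.15   0.012 ]
hub 0.78 [201.7 309.6] [0.5253 0.0991 0.012 ]
knob 0.92 [ 93.6 178.4] [0.4504 0.1952 0.03  ]
knob 0.79 [291.9 310.3] [0.5126 0.0304 0.03  ]
```

View pics/w2.png

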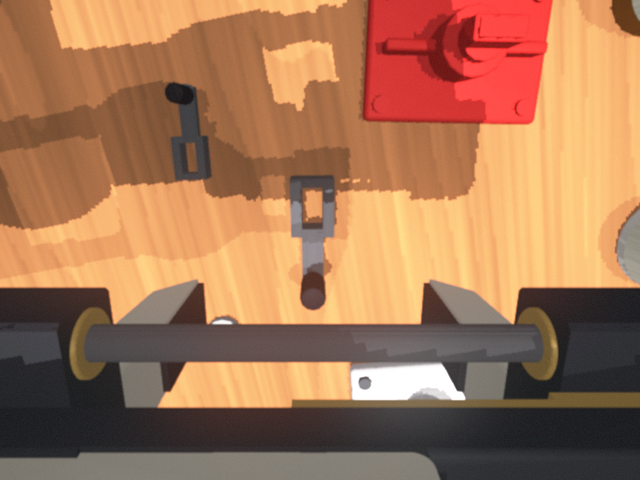

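```bash
python3 - <<'E'
import cv2
im=cv2.imread("pics/w2.png")[165:315,250:380];cv2.imwrite("pics/w2z.png",cv2.resize(im,None,fx=4,fy=4,interpolation=cv2.INTER_CUBIC))
E
```

```text
(no output)
```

View pics/w2z.png

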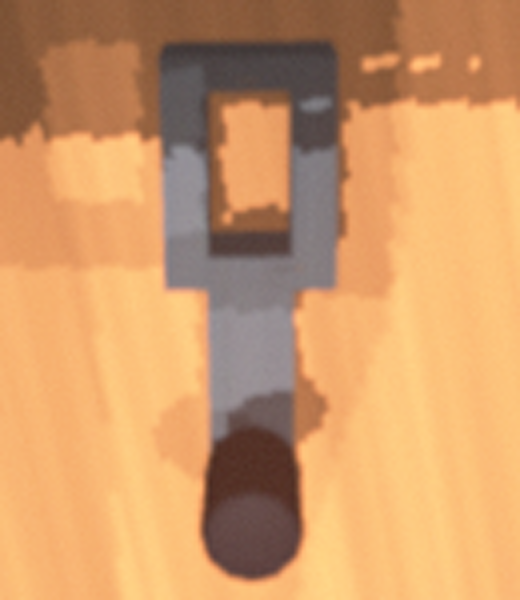

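```bash
python3 - <<'E'
from h import *
f=lambda u,v,z: ray_z('wrist',(165+v/4,250+u/4),z)
a,b=f(250.5,70,.024),f(251,288,.024);print('hub x ends',a,b,np.linalg.norm(a-b),(a+b)/2)
a,b=f(250.5,92,.024),f(250.5,254,.024);print('socket',a,b,np.linalg.norm(a-b),(a+b)/2)
a2=f(163.5,120,.024);b2=f(338,120,.024);c2=f(166.5,280,.024);d2=f(336.5,280,.024);print('width',np.linalg.norm(a2-b2),(a2+b2+c2+d2)/4,np.linalg.norm(c2-d2))
m=(c2+d2)/2-(a2+b2)/2;print(np.degrees(np.arctan2(m[1],m[0])))
for p,q in((a2,c2),(b2,d2)):m=q-p;print(np.degrees(np.arctan2(m[1],m[0])))
k=f(252,537,.049);h=(a+b)/2;m=k-h;print('knob top',k,np.degrees(np.arctan2(m[1],m[0])),np.linalg.norm(m[:2]))
p=f(209.5,330,.01);q=f(295,330,.01);r=(p+q)/2-h;print('arm',np.linalg.norm(p-q),np.degrees(np.arctan2(r[1],r[0])))
E
```

```text
hub x ends [0.5306 0.1153 0.024 ] [0.5225 0.0733 0.024 ] 0.04277394066484873 [0.52655 0.0943  0.024  ]
socket [0.5298 0.1112 0.024 ] [0.5237 0.08   0.024 ] 0.0317907219169367 [0.52675 0.0956  0.024  ]
width 0.03332041416309233 [0.5259   0.090375 0.024   ] 0.03330135132393274
-100.75885757639956
-100.7419631778282
-100.77580457092856
knob top [0.5147 0.0321 0.049 ] -100.74490365611277 0.06463321514515583
arm 0.017630938715791605 -100.36245909843181
```

```bash
python3 - <<'E'
from h import *
s,R=fk_yaw();print((R.T@(np.array([.5267,.0957,.0295])-s['ee_pos'])*1000).round(1))
E
```

```text
[ 11.9   0.3 170.8]
```

Emit:
servo_tool(motion=[[[60, 5, 0, 25, 0, 0, 0], [60, 12, 0, 55, 0, 0, 0], [60, 12, 0, 85, 0, 0, 0], [60, 12, 0, 115, 0, 0, 0], [60, 12, 0, 140, 0, 0, 0], [60, 12, 0, 157, 0, 0, 0], [60, 12, 0, 166, 0, 0, 0], [60, 12, 0, 171, 0, 0, 0], [60, 12, 0, 171, 0, 0, 0], [60, 12, 0, 171, 0, 0, 0]]])

```text
time: 4.48
ee_pos: [0.5272, 0.0956, 0.0301]
orientation: [0.001, 0.772, 0.636, 0.001]
contact_force: [0.1, -0.5, -0.5]
grip_width: 0.0597
```

```bash
python3 - <<'E'
from h import *
s,R=fk_yaw();print((R.T@(np.array([.5267,.0957,.0295])-s['ee_pos'])*1000).round(1),s)
E
```

```text
[ 0.  -0.5  0.6] {'time': 4.4833, 'joint_pos': array([ 3.67429930e-02,  6.36924367e-01,  1.74252565e+00, -1.22093143e-03,
        7.59338136e-01,  2.30077937e-01]), 'joint_vel': array([ 0.00421271, -0.0148577 , -0.0044699 ,  0.00114427,  0.00028393,
       -0.00104359]), 'effort': array([-9.11209406e-02, -4.80754280e+01, -1.55803370e+01,  5.20117767e-02,
       -1.03799295e-03, -1.97242443e-03]), 'ee_pos': array([0.52718411, 0.09558413, 0.03007519]), 'orientation': array([0.0011854 , 0.77177142, 0.63589836, 0.00085923]), 'contact_force': array([ 0.13032164, -0.54129462, -0.48546204]), 'ft_torque': array([-0.06343242, -0.08441879, -0.01895511]), 'grip_width': 0.059674882771388923}
```

Emit:
servo_tool(motion=[[[40, 0, -0.4, 0.5, 0, 0, 0], [32, 0, -0.4, 0.5, 0, 0, 0], [28, 0, -0.4, 0.5, 0, 0, 0], [28, 0, -0.4, 0.5, 0, 0, 0], [28, 0, -0.4, 0.5, 0, 0, 0], [28, 0, -0.4, 0.5, 0, 0, 0], [28, 0, -0.4, -10, 0, 0, 0], [28, 0, -0.4, -40, 0, 0, 0], [28, 0, -0.4, -75, 0, 0, 0], [28, 0, -0.4, -110, 0, 0, 0]]])

```text
time: 5.32
ee_pos: [0.5257, 0.0956, 0.141]
orientation: [0.001, 0.772, 0.636, -0.0]
contact_force: [1.2, 0.3, -3.6]
grip_width: 0.0339
```

```bash
python3 - <<'E'
from h import *
import cv2
s,R=fk_yaw();print(s['ee_pos'],np.degrees(np.arctan2(R[1,0],R[0,0])),s['contact_force'],s['grip_width'],s['joint_pos'])
c=camera_model('wrist')
im=snapshot('wrist');cv2.imwrite("pics/w3.png",im[:,:,::-1])
E
```

```text
[0.52567351 0.09564928 0.1410063 ] 78.97462101363001 [ 1.20584667  0.28630437 -3.63779969] 0.03388481677232382 [ 3.70127382e-02  4.72850543e-01  1.65268201e+00 -1.07767681e-03
  1.01560380e+00  2.30009488e-01]
```

View pics/w3.png

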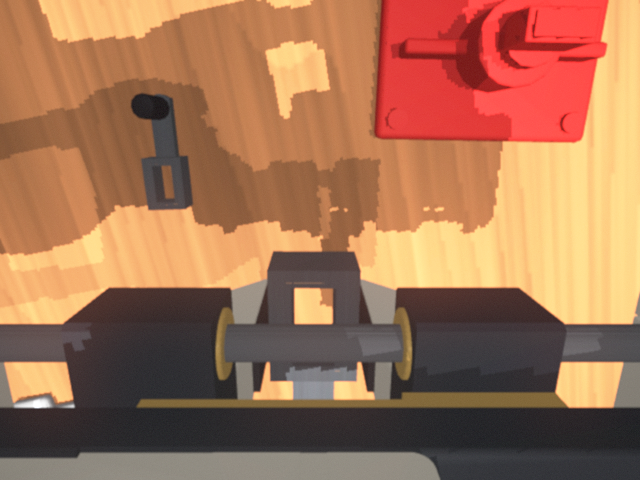

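```bash
python3 - <<'E'
from h import *
s,R=fk_yaw()
P=lambda x,y,z: proj('wrist',s['ee_pos']+R@np.array([x,y,z])).round(1)
for x in(.023,.01625): 
  for y in (-.017,-.00825,.00825,.017): print(x,y,P(x,y,.006),P(x,y,.030))
import cv2
im=cv2.imread("pics/w3.png")[240:400,240:390];cv2.imwrite("pics/w3z.png",cv2.resize(im,None,fx=5,fy=5,interpolation=cv2.INTER_CUBIC)[:600])
E
```

```text
0.023 -0.017 [270.2 263.8] [250.6 270.5]
0.023 -0.00825 [270.2 288. ] [250.6 291.5]
0.023 0.00825 [270.2 333.7] [250.6 331. ]
0.023 0.017 [270.2 358. ] [250.6 351.9]
0.01625 -0.017 [287.6 264.4] [265.9 271. ]
0.01625 -0.00825 [287.6 288.3] [265.9 291.7]
0.01625 0.00825 [287.6 333.5] [265.9 330.8]
0.01625 0.017 [287.6 357.4] [265.9 351.5]
```

View pics/w3z.png

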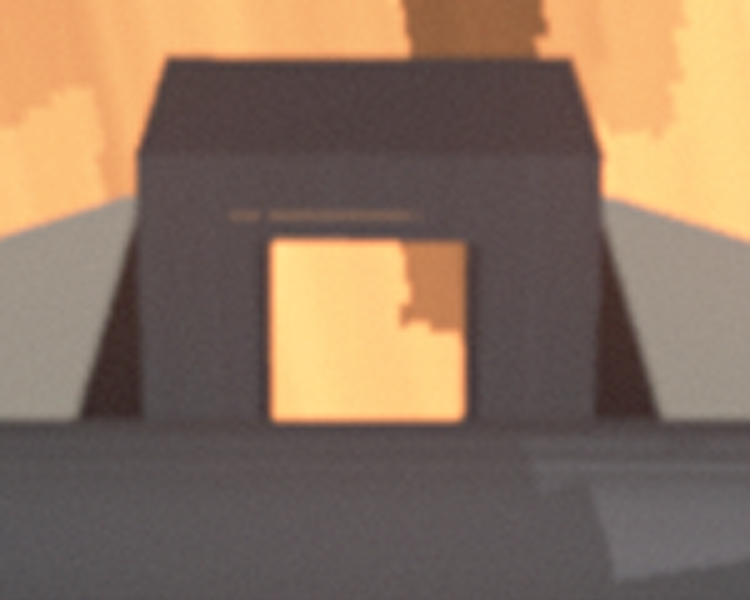

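```bash
python3 - <<'E'
from h import *
s,R=fk_yaw();print((R.T@(np.array([.619,-.125,.22])-s['ee_pos'])*1000).round(1))
E
```

```text
[-199.6  131.   -70.2]
```

Emit:
servo_tool(motion=[[[28, 0, 0, -20, 0, 0, -1], [28, -20, 13, -45, 0, 0, -2], [28, -48, 31, -65, 0, 0, -3.1], [28, -76, 50, -70, 0, 0, -4.2], [28, -104, 68, -70, 0, 0, -5.3], [28, -130, 85, -70, 0, 0, -6.4], [28, -155, 102, -70, 0, 0, -7.5], [28, -178, 117, -70, 0, 0, -8.6], [28, -194, 127, -70, 0, 0, -9.7], [28, -200, 131, -70, 0, 0, -10.8]]])

```text
time: 6.2
ee_pos: [0.6192, -0.1286, 0.2191]
orientation: [0.006, 0.309, 0.951, 0.001]
contact_force: [-0.3, 0.7, -2.8]
grip_width: 0.0337
```

Emit:
servo_tool(motion=[[[28, 0, 0, 0, 0, 0, -1], [28, 0, 0, 0, 0, 0, -2], [28, 0, 0, 0, 0, 0, -2.3], [28, 0, 0, 0, 0, 0, -2.3], [28, 0, 0, 0, 0, 0, -2.3], [28, 0, 0, 0, 0, 0, -2.3], [28, 0, 0, 0, 0, 0, -2.3], [28, 0, 0, 0, 0, 0, -2.3], [28, 0, 0, 0, 0, 0, -2.3], [28, 0, 0, 0, 0, 0, -2.3]]])

```text
time: 7.03
ee_pos: [0.6192, -0.1285, 0.2192]
orientation: [0.006, 0.193, 0.981, 0.001]
contact_force: [0.2, -0.6, -2.8]
grip_width: 0.0337
```

```bash
python3 - <<'E'
from h import *
import cv2
s,R=fk_yaw();print(s['ee_pos'],np.degrees(np.arctan2(R[1,0],R[0,0])),s['contact_force'],s['grip_width'],s['joint_pos'])
c=camera_model('wrist');np.savez('w4.npz',**c)
im=snapshot('wrist');cv2.imwrite("pics/w4.png",im[:,:,::-1])
for t,z in [("boss_top",.05),("tang",.088)]:
    for d in landmark_of('wrist',t): print(t,round(d['score'],2),np.round(d['point'],1),ray_z(c,d['point'],z))
E
```

```text
[ 0.61922997 -0.12850594  0.219154  ] 157.7618751142113 [ 0.191905   -0.61847535 -2.7951073 ] 0.03366932324170978 [-0.32697981  0.55842821  1.2652373   0.00279199  1.30568363 -1.51038342]
boss_top 0.96 [178.2 311.7] [ 0.5898 -0.1156  0.05  ]
tang 0.79 [187.  313.5] [ 0.5907 -0.1147  0.088 ]
```

View pics/w4.png

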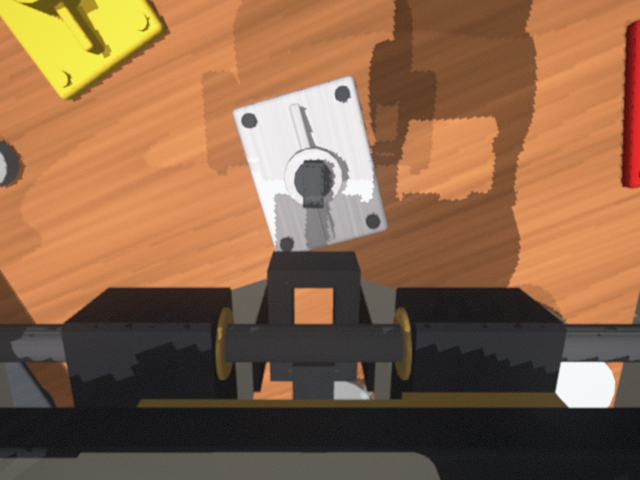

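```bash
python3 - <<'E'
import cv2
im=cv2.imread("pics/w4.png")[145:265,255:375];cv2.imwrite("pics/w4z.png",cv2.resize(im,None,fx=5,fy=5,interpolation=cv2.INTER_CUBIC)[:600])
E
```

```text
(no output)
```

View pics/w4z.png

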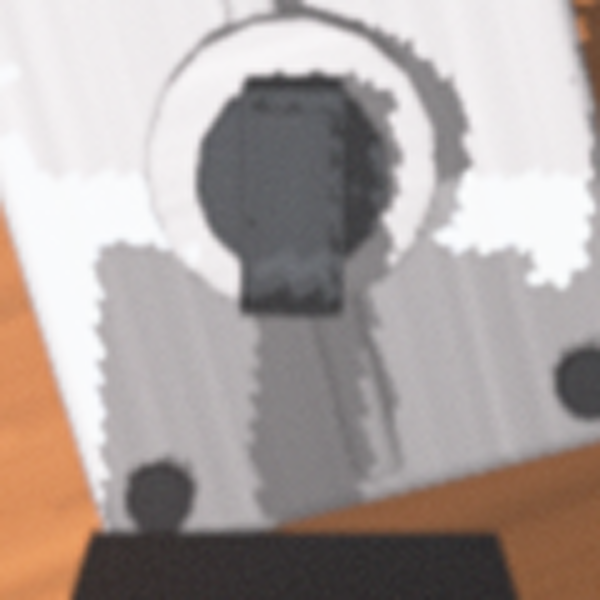

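```bash
python3 - <<'E'
from h import *
c=dict(np.load('w4.npz'))
f=lambda u,v,z: ray_z(c,(145+v/5-.4,255+u/5-.4),z)
s,R=fk_yaw()
for n,p in [('tang',f(292,200,.087)),('boss',f(291,156,.05))]:
    print(n,p,(R.T@(p-s['ee_pos'])*1000).round(2))
# plate corners at .014 not all visible
# solve bias
y1=np.radians(79.05);y2=np.radians(157.76)
M=lambda a:np.array([[np.cos(a),np.sin(a)],[np.sin(a),-np.cos(a)]])
t1=np.array([.5913,-.1140]);
for t2 in (f(292,200,.087)[:2],f(291,156,.05)[:2]):
    b=np.linalg.solve(M(y1)-M(y2),t1-t2);print('bias mm',b*1000,'T',t1-M(y1)@b)
E
```

```text
tang [ 0.5893 -0.1145  0.087 ] [ 34.62   1.19 131.72]
boss [ 0.5884 -0.1142  0.05  ] [ 36.02   1.   168.71]
bias mm [1.57466557 0.40339025] T [ 0.59060484 -0.11546937]
bias mm [2.0863452  0.94903561] T [ 0.58997194 -0.11586809]
```

Emit:
servo_tool(motion=[[[28, 12, 0, 0, 0, 0, 0], [28, 26, 0.5, 5, 0, 0, 0], [28, 34.5, 0.5, 20, 0, 0, 0], [28, 34.5, 0.5, 40, 0, 0, 0], [28, 34.5, 0.5, 60, 0, 0, 0], [28, 34.5, 0.5, 78, 0, 0, 0], [28, 34.5, 0.5, 90, 0, 0, 0], [28, 34.5, 0.5, 95, 0, 0, 0], [28, 34.5, 0.5, 95, 0, 0, 0], [28, 34.5, 0.5, 95, 0, 0, 0]]])

```text
time: 8.02
ee_pos: [0.589, -0.1153, 0.1242]
orientation: [0.007, 0.193, 0.981, 0.0]
contact_force: [-0.2, 0.2, -3.5]
grip_width: 0.0337
```

```bash
python3 - <<'E'
from h import *
import cv2
s,R=fk_yaw();print(s['ee_pos'],np.degrees(np.arctan2(R[1,0],R[0,0])),R[:,2],s['contact_force'],s['grip_width'])
im=snapshot('wrist');im2=snapshot('scene');im3=snapshot('top')
A=cv2.resize(im[230:390,220:420],None,fx=3,fy=3,interpolation=cv2.INTER_CUBIC)
cv2.imwrite("pics/w5.png",A[:,:,::-1])
print(proj('scene',s['ee_pos']),proj('top',s['ee_pos']))
B=cv2.resize(im2[170:320,160:310],None,fx=4,fy=4,interpolation=cv2.INTER_CUBIC)
cv2.imwrite("pics/s5.png",B[:,:,::-1])
E
```

```text
[ 0.58904289 -0.11529432  0.12424701] 157.7618803262234 [ 0.01314436 -0.00158562 -0.99991235] [-0.16477732  0.20706542 -3.5425273 ] 0.03372100454287993
[232.96026531 231.25213718] [203.91079103 382.94420515]
```

View pics/w5.png

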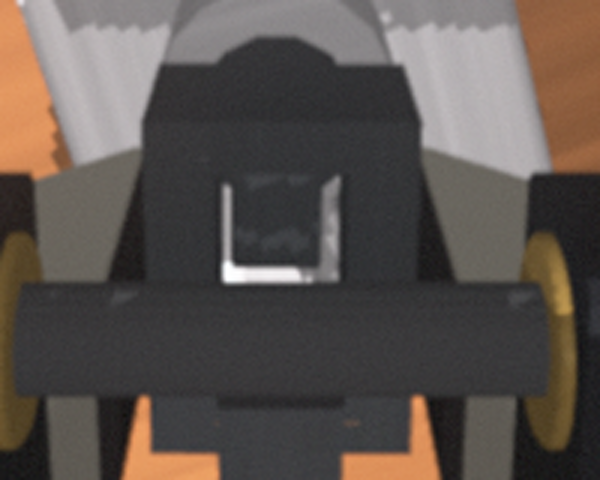

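View pics/s5.png

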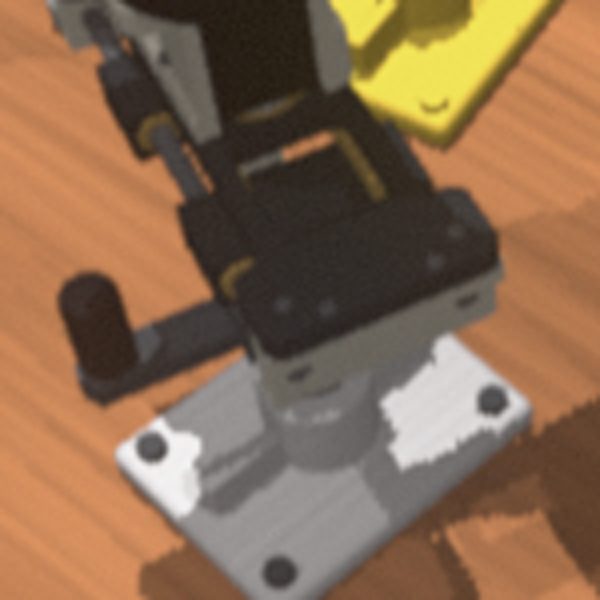

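```bash
python3 - <<'E'
from h import *
s,R=fk_yaw()
def P(x,y,z):
    r,c=proj('wrist',s['ee_pos']+R@np.array([x,y,z]));return [round((r-230)*3),round((c-220)*3)]
for n,z,X,Y in [('hubtop',.006,.023,.017),('hubbot',.030,.023,.017),('sock top',.006,.01625,.00825),('sock bot',.030,.01625,.00825),('tangtop',.036,.013,.006),('tang mid',.040,.015,.007),('collar z',.060,.014,.014),('boss',.074,.022,.022)]:
    print(n,P(X,-Y,z),P(X,Y,z),P(-X,-Y,z),P(-X,Y,z))
import cv2
E
```

```text
hubtop [106, 126] [106, 409] [441, 138] [441, 399]
hubbot [49, 147] [49, 392] [345, 156] [345, 384]
sock top [159, 200] [159, 336] [395, 204] [395, 333]
sock bot [95, 211] [95, 328] [304, 214] [304, 326]
tangtop [103, 229] [103, 311] [266, 231] [266, 310]
tang mid [82, 223] [82, 317] [266, 225] [266, 316]
collar z [50, 186] [50, 356] [207, 189] [207, 353]
boss [-17, 145] [-17, 398] [216, 152] [216, 392]
```

Emit:
servo_tool(motion=[[[28, 1, -0.4, 0, 0.03, 0.12, 0], [28, 2.4, -0.9, 0, 0.03, 0.12, 0], [28, 2.4, -0.9, 0, 0.03, 0.12, 0], [28, 2.4, -0.9, 0, 0.03, 0.12, 0], [28, 2.4, -0.9, 0, 0.03, 0.12, 0], [28, 2.4, -0.9, 0, 0.03, 0.12, 0], [28, 2.4, -0.9, 0, 0.03, 0.12, 0], [28, 2.4, -0.9, 0, 0.03, 0.12, 0], [28, 2.4, -0.9, 0, 0.03, 0.12, 0], [28, 2.4, -0.9, 0, 0.03, 0.12, 0]]])

```text
time: 9.0
ee_pos: [0.5868, -0.1153, 0.1249]
orientation: [0.001, 0.193, 0.981, 0.0]
contact_force: [-0.3, -1.0, -3.5]
grip_width: 0.0338
```

```bash
python3 - <<'E'
from h import *
import cv2
s,R=fk_yaw();print(s['ee_pos'],np.degrees(np.arctan2(R[1,0],R[0,0])),R[:,2],s['contact_force'],s['grip_width'])
print((R.T@(s['ee_pos']-[.5890,-.1153,.1242])*1000).round(2))
im=snapshot('wrist')
A=cv2.resize(im[230:390,220:420],None,fx=3,fy=3,interpolation=cv2.INTER_CUBIC)
cv2.imwrite("pics/w6.png",A[:,:,::-1])
E
```

```text
[ 0.58678952 -0.11528584  0.1248899 ] 157.77028888530555 [ 1.75393014e-03 -2.38973545e-04 -9.99998433e-01] [-0.26035581 -0.96806949 -3.45499861] 0.033758901888818714
[ 2.05 -0.82 -0.69]
```

View pics/w6.png

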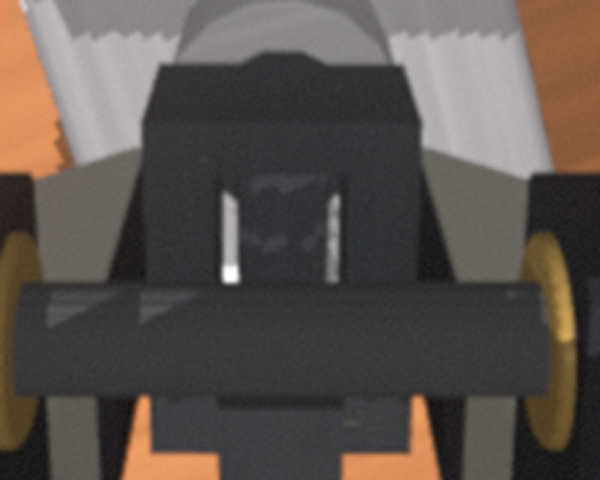

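Emit:
servo_tool(motion=[[[28, 0.2, 0.1, 2, 0, 0, 0], [28, 0.2, 0.1, 4, 0, 0, 0], [28, 0.2, 0.1, 5.5, 0, 0, 0], [28, 0.2, 0.1, 6.5, 0, 0, 0], [28, 0.2, 0.1, 7.5, 0, 0, 0], [28, 0.2, 0.1, 8, 0, 0, 0], [28, 0.2, 0.1, 8.5, 0, 0, 0], [28, 0.2, 0.1, 9, 0, 0, 0], [28, 0.2, 0.1, 9.5, 0, 0, 0], [28, 0.2, 0.1, 10, 0, 0, 0]]])

```text
time: 9.88
ee_pos: [0.5867, -0.1151, 0.1149]
orientation: [0.001, 0.193, 0.981, 0.0]
contact_force: [-0.8, -0.1, -3.0]
grip_width: 0.0334
```

```bash
python3 - <<'E'
from h import *
s,R=fk_yaw();print(s['ee_pos'],np.degrees(np.arctan2(R[1,0],R[0,0])),R[:,2],s['contact_force'],s['ft_torque'],s['grip_width'])
E
```

```text
[ 0.58666914 -0.11513774  0.11490224] 157.76549047536386 [ 1.83751009e-03 -2.50143157e-04 -9.99998280e-01] [-0.80526159 -0.11179008 -2.9661491 ] [ 0.11934447 -0.12263119 -0.00222525] 0.033353524718064444
```

Emit:
servo_tool(motion=[[[28, 0, 0, 0.5, 0, 0, 0], [28, 0, 0, 1, 0, 0, 0], [28, 0, 0, 1.5, 0, 0, 0], [28, 0, 0, 2, 0, 0, 0], [28, 0, 0, 2.5, 0, 0, 0], [28, 0, 0, 3, 0, 0, 0], [28, 0, 0, 3.5, 0, 0, 0], [28, 0, 0, 4, 0, 0, 0], [28, 0, 0, 4.5, 0, 0, 0], [28, 0, 0, 5, 0, 0, 0]]])

```text
time: 10.72
ee_pos: [0.5867, -0.1151, 0.1098]
orientation: [0.001, 0.193, 0.981, 0.0]
contact_force: [-0.4, -0.7, -2.7]
grip_width: 0.034
```

```bash
python3 - <<'E'
from h import *
s,R=fk_yaw();print(s['ee_pos'],s['contact_force'],s['ft_torque'])
E
```

```text
[ 0.58667648 -0.11514646  0.10984136] [-0.39537096 -0.73634779 -2.71253999] [ 0.13282983 -0.05433386  0.00566884]
```

Emit:
servo_tool(motion=[[[28, 0, 0, 1.5, 0, 0, 0], [28, 0, 0, 3, 0, 0, 0], [28, 0, 0, 4.5, 0, 0, 0], [28, 0, 0, 6, 0, 0, 0], [28, 0, 0, 7.5, 0, 0, 0], [28, 0, 0, 9, 0, 0, 0], [28, 0, 0, 10.5, 0, 0, 0], [28, 0, 0, 12, 0, 0, 0], [28, 0, 0, 13, 0, 0, 0], [28, 0, 0, 14, 0, 0, 0]]])

```text
time: 11.55
ee_pos: [0.5867, -0.1151, 0.0957]
orientation: [0.001, 0.193, 0.981, 0.0]
contact_force: [0.6, -0.5, -3.5]
grip_width: 0.0336
```

```bash
python3 - <<'E'
from h import *
s,R=fk_yaw();print(s['ee_pos'],s['contact_force'],s['ft_torque'])
E
```

```text
[ 0.58670266 -0.11512712  0.09570892] [ 0.56464888 -0.45868937 -3.45807118] [ 0.06641754 -0.09334336 -0.06437718]
```

Almost home. I'll feel for the collar at 0.3 mm per row.

Emit:
servo_tool(motion=[[[28, 0, 0, 0.4, 0, 0, 0], [28, 0, 0, 0.7, 0, 0, 0], [28, 0, 0, 1.0, 0, 0, 0], [28, 0, 0, 1.3, 0, 0, 0], [28, 0, 0, 1.5, 0, 0, 0], [28, 0, 0, 1.7, 0, 0, 0], [28, 0, 0, 1.8, 0, 0, 0], [28, 0, 0, 1.9, 0, 0, 0], [28, 0, 0, 2.0, 0, 0, 0], [28, 0, 0, 2.0, 0, 0, 0]]])

```text
time: 12.38
ee_pos: [0.5867, -0.1151, 0.0937]
orientation: [0.001, 0.193, 0.981, 0.0]
contact_force: [-0.2, 0.1, -2.6]
grip_width: 0.0339
```

```bash
python3 - <<'E'
from h import *
s,R=fk_yaw();print(s['ee_pos'],s['contact_force'],s['ft_torque'])
E
```

```text
[ 0.58668397 -0.11514279  0.09370106] [-0.17655637  0.09562758 -2.57622919] [ 0.02654617 -0.12344716 -0.05513598]
```

Emit:
servo_tool(motion=[[[28, 0, 0, 0.2, 0, 0, 0], [28, 0, 0, 0.4, 0, 0, 0], [28, 0, 0, 0.5, 0, 0, 0], [28, 0, 0, 0.5, 0, 0, 0], [46, 0, 0, 0.5, 0, 0, 0], [46, 0, 0, 0.5, 0, 0, 0], [46, 0, 0, 0.5, 0, 0, 0], [46, 0, 0, 0, 0, 0, 0], [46, 0, 0, -15, 0, 0, 0], [46, 0, 0, -40, 0, 0, 0]]])

```text
time: 13.22
ee_pos: [0.5851, -0.1147, 0.1316]
orientation: [-0.002, 0.193, 0.981, 0.0]
contact_force: [-0.8, -0.6, 0.2]
grip_width: 0.0458
```

```bash
python3 - <<'E'
from h import *
s,R=fk_yaw();print(s['ee_pos'],s['contact_force'],s['ft_torque'],s['grip_width'],s['joint_pos'])
E
```

```text
[ 0.58509531 -0.11467176  0.13155104] [-0.83427682 -0.6282356   0.19425974] [ 0.02521742 -0.17461772  0.04381691] 0.0457887439578538 [-3.22202408e-01  5.85541462e-01  1.47674394e+00  3.99264213e-04
  1.08331897e+00 -1.50502076e+00]
```

Emit:
servo_tool(motion=[[[46, 0, 0, -20, 0, 0, 0], [46, -10, 0, -45, 0, 0, 0], [46, -25, 0, -70, 0, 0, 0], [46, -35, 0, -85, 0, 0, 0], [46, -40, 0, -90, 0, 0, 0], [40, -40, 0, -90, 0, 0, 0], [40, -40, 0, -90, 0, 0, 0], [40, -40, 0, -90, 0, 0, 0], [40, -40, 0, -90, 0, 0, 0], [40, -40, 0, -90, 0, 0, 0]]])

```text
time: 14.05
ee_pos: [0.6218, -0.1297, 0.2203]
orientation: [-0.003, 0.193, 0.981, 0.001]
contact_force: [0.8, -0.7, -0.1]
grip_width: 0.0402
```

```bash
python3 - <<'E'
from h import *
import cv2
s,R=fk_yaw();print(s['ee_pos'],np.degrees(np.arctan2(R[1,0],R[0,0])),R[:,2],s['contact_force'],s['grip_width'])
c=camera_model('wrist');np.savez('w7.npz',**c)
im=snapshot('wrist');cv2.imwrite("pics/w7.png",im[:,:,::-1])
for n in('wrist','scene'):
  if n=='scene':
    im2=snapshot('scene');cv2.imwrite("pics/s7.png",cv2.resize(im2[190:340,150:350],None,fx=4,fy=4,interpolation=cv2.INTER_CUBIC)[:,:,::-1])
    c=camera_model('scene')
  for t,z in [("hub",.076),("knob",.094)]:
    for d in landmark_of(n,t): print(n,t,round(d['score'],2),np.round(d['point'],1),ray_z(c,d['point'],z))
E
```

```text
[ 0.62175917 -0.12965023  0.22030812] 157.7654894594713 [-0.00574878  0.00230155 -0.99998083] [ 0.82758534 -0.74994781 -0.05349957] 0.040219911390984076
wrist hub 0.8 [181.6 311.8] [ 0.5888 -0.1157  0.076 ]
wrist knob 0.76 [279.5 311.7] [ 0.648 -0.14   0.094]
scene hub 0.78 [302.7 439.5] [0.4803 0.1539 0.076 ]
scene hub 0.67 [255.9 235.3] [ 0.5922 -0.1133  0.076 ]
scene knob 0.83 [268.4 188.5] [ 0.6541 -0.1382  0.094 ]
scene knob 0.58 [322.6 469.3] [0.494  0.1997 0.094 ]
```

View pics/w7.png

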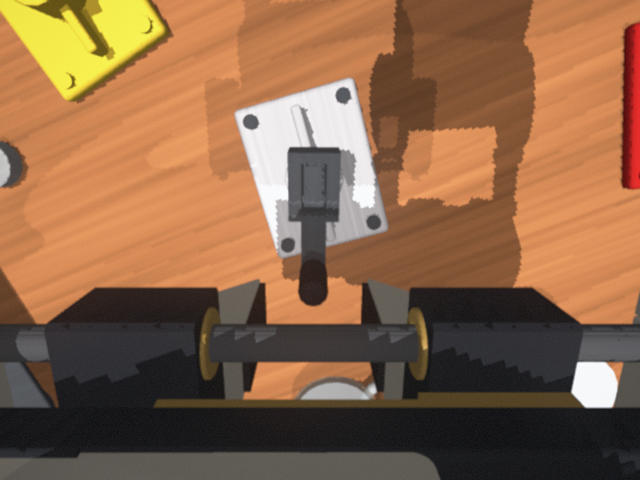

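View pics/s7.png

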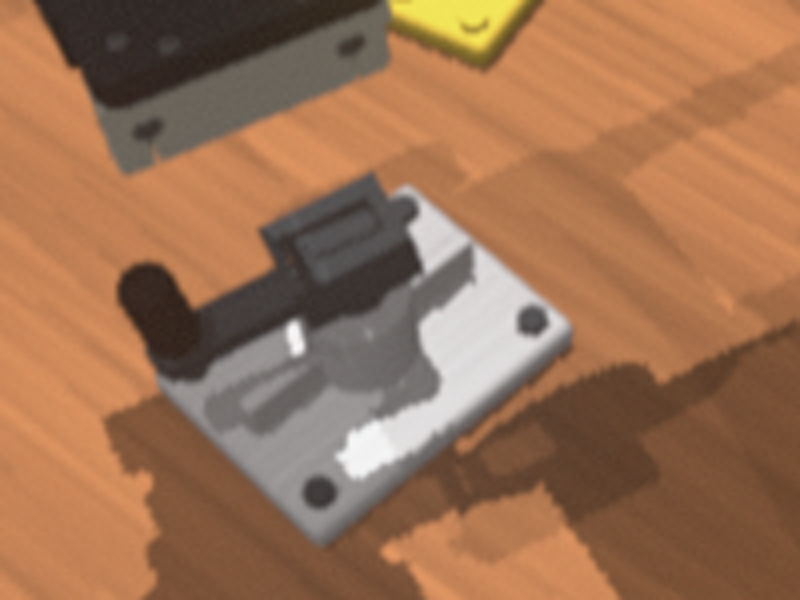

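Emit:
servo_tool(motion=[[[34, -15, 0, 0, 0, -0.06, 0], [34, -31, 0, 10, 0, -0.06, 0], [34, -31, 0, 30, 0, -0.06, 0], [34, -31, 0, 50, 0, -0.06, 0], [34, -31, 0, 70, 0, -0.06, 0], [34, -31, 0, 90, 0, -0.06, 0], [34, -31, 0, 105, 0, -0.06, 0], [34, -31, 0, 114, 0, -0.06, 0], [34, -31, 0, 117, 0, -0.06, 0], [34, -31, 0, 117, 0, -0.06, 0]]])

```text
time: 15.18
ee_pos: [0.6505, -0.1414, 0.1038]
orientation: [0.001, 0.193, 0.981, -0.0]
contact_force: [-0.7, 0.3, 0.2]
grip_width: 0.0342
```

```bash
python3 - <<'E'
from h import *
import cv2
s,R=fk_yaw();print(s['ee_pos'],np.degrees(np.arctan2(R[1,0],R[0,0])),R[:,2],s['contact_force'],s['grip_width'])
im=snapshot('wrist');cv2.imwrite("pics/w8.png",im[:,:,::-1])
P=lambda x,y,z: proj('wrist',s['ee_pos']+R@np.array([x,y,z])).round(1)
print(P(0,0,-.010),P(.01,0,-.010),P(-.01,0,-.01))
E
```

```text
[ 0.65049695 -0.14140991  0.10376304] 157.7607715062707 [ 1.16874540e-03 -4.44346419e-04 -9.99999218e-01] [-0.66865444  0.26724577  0.21019776] 0.034170313345872866
[342.7 308.9] [315.8 308.8] [368.6 309. ]
```

View pics/w8.png

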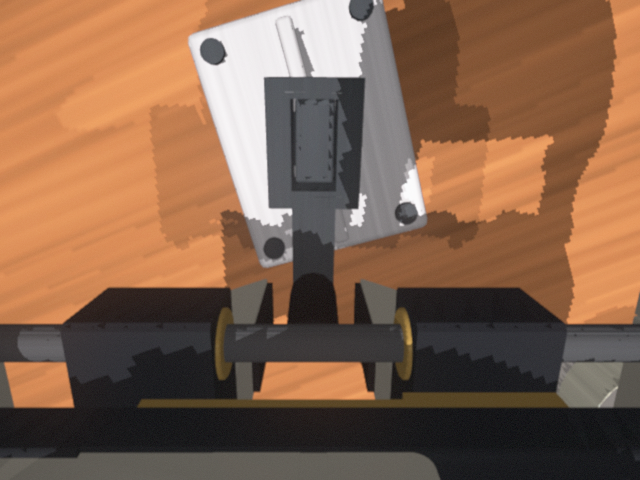

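Emit:
servo_tool(motion=[[[24, 0, 0, 0, 0, 0, 0], [16, 0, 0, 0, 0, 0, 0], [16, 0, 0, 0, 0, 0, 0], [16, 0, 0, 0, 0, 0, 0], [16, 0, 0, 0, 0, 0, 0], [16, 0, 0, 0, 0, 0, 0], [16, 0, 0, 0, 0, 0, 0], [16, 0, 0, 0, 0, 0, 0], [16, 0, 0, 0, 0, 0, 0], [16, 0, 0, 0, 0, 0, 0]]])

```text
time: 16.07
ee_pos: [0.6515, -0.1418, 0.1052]
orientation: [0.002, 0.193, 0.981, -0.0]
contact_force: [3.1, -2.4, 3.6]
grip_width: 0.0195
```

```bash
cat > wind.py <<'E'
from h import *
import sys,json
# usage: wind.py a0 a_end rowsN : prints rows. state.json holds centre C, th0
st=json.load(open('st.json'))
C=np.array(st['C']);z0=st['z0'];r=st['r'];th0=st['th0']
s,R=fk_yaw();p=s['ee_pos'];d=p[:2]-C
a=(th0-np.arctan2(d[1],d[0]))
k=round((float(sys.argv[3]) - a)/(2*np.pi)) if len(sys.argv)>3 else 0
a+=2*np.pi*k
e=d/np.linalg.norm(d);tg=np.array([e[1],-e[0]])
f=s['contact_force'];
print('t',round(s['time'],2),'a',round(a,3),'r',round(np.linalg.norm(d)*1000,2),'z',round((p[2]-z0)*1000,2),'zexp',round(-.6366*a,2),'Frad',round(f[:2]@e,1),'Ftan(opp fwd -)',round(f[:2]@tg,1),'Fz',round(f[2],1),'grip',round(s['grip_width']*1000,1),'tilt',R[:2,2].round(4))
if len(sys.argv)>1:
    ae=float(sys.argv[1]);n=int(sys.argv[2]) if len(sys.argv)>2 else 10
    rows=[]
    for i in range(1,11):
        ai=a+(ae-a)*min(i/n,1)
        th=th0-ai
        q=np.array([*(C+r*np.array([np.cos(th),np.sin(th)])),z0-.0006366*ai])
        v=R.T@(q-p)*1000
        rows.append([16]+[round(float(x),1) for x in v]+[0,0,0])
    print(rows)
E
python3 - <<'E'
from h import *
import json
s,R=fk_yaw();p=s['ee_pos'];th=np.radians(-22.3);r=.065
C=p[:2]-r*np.array([np.cos(th),np.sin(th)]);print(p,C,s['contact_force'],s['grip_width'])
json.dump(dict(C=C.tolist(),z0=float(p[2]),r=r,th0=float(th)),open('st.json','w'))
E
python3 wind.py 0.3
```

```text
[ 0.65147808 -0.14180831  0.10518243] [ 0.59133944 -0.11714366] [ 3.06555074 -2.37352642  3.59304915] 0.01949660331769461
t 16.07 a 0.0 r 65.0 z 0.0 zexp -0.0 Frad 3.7 Ftan(opp fwd -) 1.0 Fz 3.6 grip 19.5 tilt [ 0.0042 -0.0015]
[[16, 0.0, -1.9, 0.0, 0, 0, 0], [16, 0.1, -3.9, 0.0, 0, 0, 0], [16, 0.3, -5.8, 0.1, 0, 0, 0], [16, 0.5, -7.8, 0.1, 0, 0, 0], [16, 0.7, -9.7, 0.1, 0, 0, 0], [16, 1.1, -11.6, 0.1, 0, 0, 0], [16, 1.4, -13.5, 0.1, 0, 0, 0], [16, 1.9, -15.4, 0.1, 0, 0, 0], [16, 2.4, -17.3, 0.2, 0, 0, 0], [16, 2.9, -19.2, 0.2, 0, 0, 0]]
```

Emit:
servo_tool(motion=[[[16, 0, 0, 0, 0, 0, 0], [16, 0, -1, 0, 0, 0, 0], [16, 0.1, -3, 0, 0, 0, 0], [16, 0.2, -5, 0, 0, 0, 0], [16, 0.4, -7, 0.1, 0, 0, 0], [16, 0.6, -9, 0.1, 0, 0, 0], [16, 0.9, -11, 0.1, 0, 0, 0], [16, 1.3, -13, 0.1, 0, 0, 0], [16, 1.8, -15, 0.1, 0, 0, 0], [16, 2.3, -17, 0.2, 0, 0, 0]]])

```text
time: 16.9
ee_pos: [0.6429, -0.1567, 0.1051]
orientation: [0.002, 0.193, 0.981, -0.0]
contact_force: [2.5, 2.7, 3.8]
grip_width: 0.0194
```

```bash
python3 wind.py 0.8
```

```text
t 16.9 a 0.266 r 64.95 z -0.13 zexp -0.17 Frad 0.3 Ftan(opp fwd -) -3.7 Fz 3.8 grip 19.4 tilt [ 0.0044 -0.0013]
[[16, 1.0, -3.3, 0.1, 0, 0, 0], [16, 2.1, -6.6, 0.1, 0, 0, 0], [16, 3.5, -9.8, 0.1, 0, 0, 0], [16, 5.0, -12.9, 0.1, 0, 0, 0], [16, 6.7, -16.0, 0.2, 0, 0, 0], [16, 8.5, -18.9, 0.2, 0, 0, 0], [16, 10.5, -21.7, 0.2, 0, 0, 0], [16, 12.7, -24.5, 0.2, 0, 0, 0], [16, 15.0, -27.1, 0.3, 0, 0, 0], [16, 17.4, -29.6, 0.3, 0, 0, 0]]
```

Emit:
servo_tool(motion=[[[16, 1.0, -3.3, 0, 0, 0, 0], [16, 2.3, -7, 0, 0, 0, 0], [16, 4, -11, 0.1, 0, 0, 0], [16, 5.9, -14.6, 0.1, 0, 0, 0], [16, 7.9, -18, 0.1, 0, 0, 0], [16, 10, -21, 0.2, 0, 0, 0], [16, 12.7, -24.5, 0.2, 0, 0, 0], [16, 15, -27.1, 0.2, 0, 0, 0], [16, 17.4, -29.6, 0.3, 0, 0, 0], [16, 19.5, -31.5, 0.3, 0, 0, 0]]])

```text
time: 17.73
ee_pos: [0.6132, -0.1787, 0.1057]
orientation: [0.003, 0.193, 0.981, -0.0]
contact_force: [4.0, 3.8, 9.2]
grip_width: 0.0193
```

```bash
python3 wind.py 1.7
```

```text
t 17.73 a 0.841 r 65.36 z 0.56 zexp -0.54 Frad -2.3 Ftan(opp fwd -) -5.0 Fz 9.2 grip 19.3 tilt [ 0.0067 -0.0013]
[[16, 4.6, -3.3, 1.1, 0, 0, 0], [16, 9.2, -6.4, 1.1, 0, 0, 0], [16, 14.0, -9.2, 1.2, 0, 0, 0], [16, 19.1, -11.5, 1.2, 0, 0, 0], [16, 24.4, -13.4, 1.2, 0, 0, 0], [16, 29.8, -14.8, 1.2, 0, 0, 0], [16, 35.3, -15.7, 1.2, 0, 0, 0], [16, 40.8, -16.2, 1.2, 0, 0, 0], [16, 46.4, -16.2, 1.3, 0, 0, 0], [16, 52.0, -15.7, 1.3, 0, 0, 0]]
```

```bash
python3 - <<'E'
from h import *
import cv2
s,R=fk_yaw();print(s['ft_torque'],s['contact_force'],s['joint_vel'])
im2=snapshot('scene');cv2.imwrite("pics/s9.png",cv2.resize(im2[150:330,130:340],None,fx=3.8,fy=3.3,interpolation=cv2.INTER_CUBIC)[:,:,::-1])
im2=snapshot('wrist');cv2.imwrite("pics/w9.png",im2[:,:,::-1])
s,R=fk_yaw();print(s['ee_pos'],s['ft_torque'],s['contact_force'],s['joint_vel'])
E
```

```text
[ 1.34449898 -1.03199593 -0.11254107] [3.97755582 3.82867904 9.20376053] [-0.03237898 -0.04717579  0.0868736   0.00071362 -0.04580863 -0.03444343]
[ 0.61302463 -0.17887248  0.10585096] [ 1.24990348 -0.87720529 -0.08158002] [3.46606289 3.83138073 8.70048814] [ 0.00388683  0.00331868 -0.00727479  0.00021636  0.00614191  0.00259541]
```

View pics/s9.png

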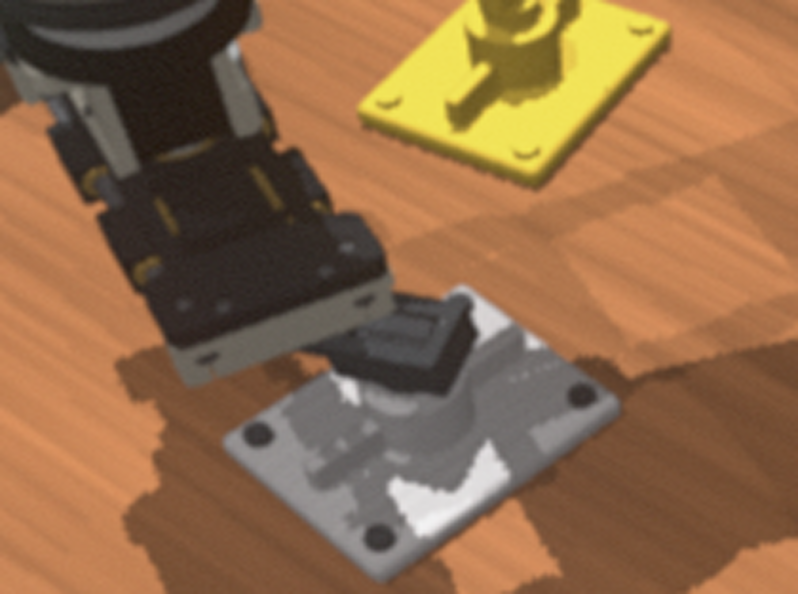

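View pics/w9.png

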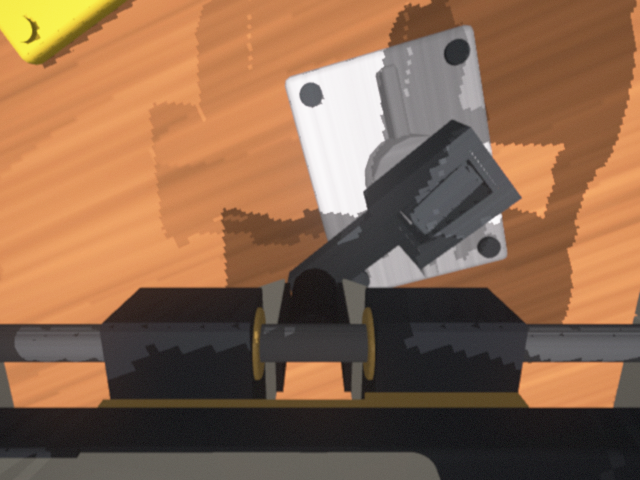

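Emit:
servo_tool(motion=[[[20, 0, 0, 0, 0, 0, 0], [22, 0, 0, 0, 0, 0, 0], [25, 0, 0, 0, 0, 0, 0], [28, 0, 0, 0, 0, 0, 0], [32, 0, 0, 0, 0, 0, 0], [32, 0, 0, 0, 0, 0, 0], [32, 0, 0, 0, 0, 0, 0], [32, 0, 0, 0, 0, 0, 0], [32, 0, 0, 0, 0, 0, 0], [32, 0, 0, 0, 0, 0, 0]]])

```text
time: 18.67
ee_pos: [0.613, -0.1789, 0.1058]
orientation: [0.003, 0.193, 0.981, -0.0]
contact_force: [-0.2, -0.3, -0.5]
grip_width: 0.0322
```

```bash
python3 wind.py; python3 - <<'E'
from h import *
import cv2
s,R=fk_yaw();print(s['ee_pos'],s['joint_pos'][5],R[:2,2])
im2=snapshot('scene');cv2.imwrite("pics/s10.png",cv2.resize(im2[150:330,130:340],None,fx=3.8,fy=3.3,interpolation=cv2.INTER_CUBIC)[:,:,::-1])
im2=snapshot('wrist');cv2.imwrite("pics/w10.png",im2[:,:,::-1])
E
```

```text
t 18.67 a 0.844 r 65.4 z 0.63 zexp -0.54 Frad 0.2 Ftan(opp fwd -) 0.3 Fz -0.5 grip 32.2 tilt [ 0.0063 -0.0015]
[ 0.61299526 -0.17885932  0.10581328] -1.586781144488339 [ 0.00633461 -0.00145862]
```

View pics/s10.png

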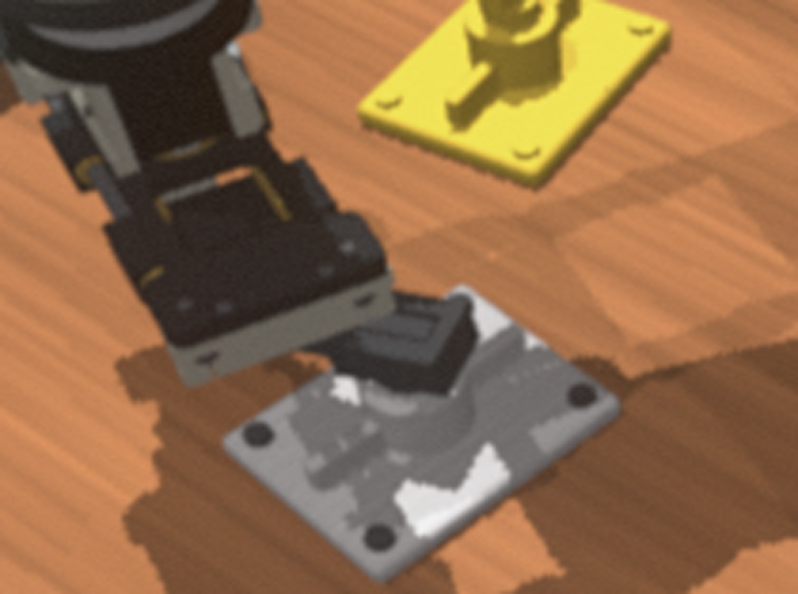

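View pics/w10.png

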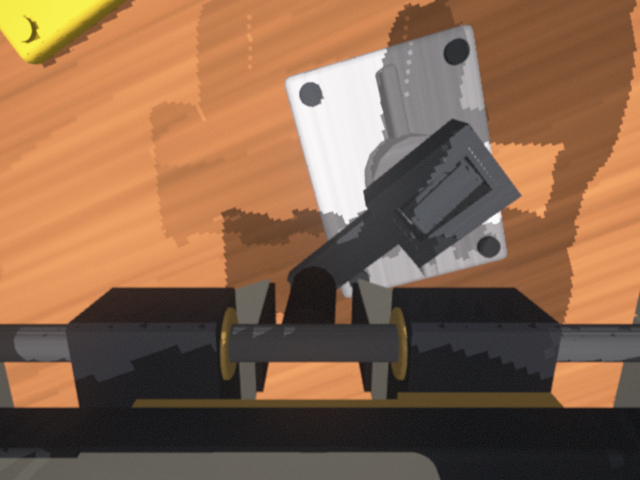

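Emit:
servo_tool(motion=[[[32, 0.3, 0.2, 1, 0, 0, 1.1], [32, 0.6, 0.4, 2, 0, 0, 2.2], [32, 1, 0.6, 3, 0, 0, 3.3], [32, 1.4, 0.8, 4, 0, 0, 4.4], [32, 1.4, 0.8, 5, 0, 0, 5.5], [32, 1.4, 0.8, 5.3, 0, 0, 6.6], [32, 1.4, 0.8, 5.3, 0, 0, 7.7], [32, 1.4, 0.8, 5.3, 0, 0, 8.1], [32, 1.4, 0.8, 5.3, 0, 0, 8.1], [32, 1.4, 0.8, 5.3, 0, 0, 8.1]]])

```text
time: 19.6
ee_pos: [0.6121, -0.1776, 0.1006]
orientation: [0.003, 0.579, 0.815, 0.001]
contact_force: [0.3, 0.5, -0.5]
grip_width: 0.0319
```

```bash
python3 - <<'E'
from h import *
import cv2
s,R=fk_yaw();print(s['ee_pos'],np.degrees(np.arctan2(R[1,0],R[0,0])),s['joint_pos'][5],R[:2,2],s['contact_force'])
zt=R.T@[0,0,-1];print('fix units ax,ay',-zt[1]*57.3/6,zt[0]*57.3/6)
im2=snapshot('wrist');cv2.imwrite("pics/w11.png",im2[:,:,::-1])
E
```

```text
[ 0.61207216 -0.1775831   0.10059433] 109.21210277944188 -0.7390171968371995 [ 0.00646549 -0.0015271 ] [ 0.26813711  0.46932623 -0.50182684]
fix units ax,ay 0.05350725914966683 0.03409044734052825
```

View pics/w11.png

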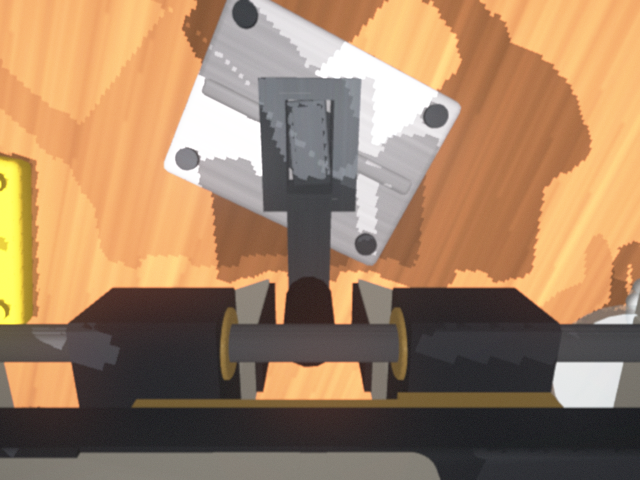

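```bash
cat > w2.py <<'E'
# w2.py a_now_guess a_end [nrows] [grip] : yaw-following wind about C; angle from tool yaw+position
from h import *
import sys
C=np.array([.5905,-.1163]);r=.065;th0=np.radians(-22.3);ZB=.1008
OFF=0.
try: OFF=float(open('off').read())   # yaw offset (rad) tool x = crank dir + pi + OFF
except: pass
s,R=fk_yaw();p=s['ee_pos'];d=p[:2]-C
g=float(sys.argv[1]);w=lambda v:(v-g+np.pi)%(2*np.pi)-np.pi+g
a=w(th0-np.arctan2(d[1],d[0]));yaw=np.arctan2(R[1,0],R[0,0])
ay=w(th0+np.pi+OFF-yaw)
e=d/np.linalg.norm(d);tg=np.array([e[1],-e[0]]);f=s['contact_force']
print('t',round(s['time'],2),'a_pos',round(a,3),'a_yaw',round(ay,3),'r',round(np.linalg.norm(d)*1000,2),'z',round(p[2]*1000,2),'Frad',round(f[:2]@e,1),'Ftan',round(f[:2]@tg,1),'Fz',round(f[2],1),'grip',round(s['grip_width']*1000,1),'q6',round(s['joint_pos'][5],2),'tilt',R[:2,2].round(4))
if len(sys.argv)>2:
    ae=float(sys.argv[2]);n=int(sys.argv[3]) if len(sys.argv)>3 else 10;G=float(sys.argv[4]) if len(sys.argv)>4 else 23
    zt=R.T@[0,0,-1];rows=[]
    for i in range(1,11):
        ai=a+(ae-a)*min(i/n,1);th=th0-ai
        q=np.array([*(C+r*np.array([np.cos(th),np.sin(th)])),ZB-.0006366*ai]);v=R.T@(q-p)*1000
        rows.append([G]+[round(float(x),1) for x in v]+[round(float(-zt[1]*9.55),2),round(float(zt[0]*9.55),2),round(float(np.degrees(ai-ay)/6),2)])
    print(rows)
E
python3 w2.py .84 1.4
```

```text
t 19.65 a_pos 0.843 a_yaw 0.846 r 64.97 z 100.55 Frad -0.9 Ftan 0.1 Fz 0.1 grip 32.2 q6 -0.74 tilt [ 0.0064 -0.0015]
[[23, 0.1, -3.6, 0.3, 0.05, 0.03, 0.5], [23, 0.4, -7.2, 0.3, 0.05, 0.03, 1.04], [23, 0.8, -10.8, 0.3, 0.05, 0.03, 1.57], [23, 1.5, -14.4, 0.3, 0.05, 0.03, 2.1], [23, 2.4, -17.9, 0.4, 0.05, 0.03, 2.63], [23, 3.5, -21.3, 0.4, 0.05, 0.03, 3.16], [23, 4.8, -24.7, 0.4, 0.05, 0.03, 3.69], [23, 6.2, -28.0, 0.4, 0.05, 0.03, 4.23], [23, 7.9, -31.2, 0.4, 0.05, 0.03, 4.76], [23, 9.7, -34.4, 0.4, 0.05, 0.03, 5.29]]
```

Emit:
servo_tool(motion=[[[28, 0, 0, 0.3, 0.05, 0.03, 0], [23, 0, 0, 0.3, 0.05, 0.03, 0], [23, 0, 0, 0.3, 0.05, 0.03, 0], [23, 0.1, -3.6, 0.3, 0.05, 0.03, 0.5], [23, 0.4, -7.2, 0.3, 0.05, 0.03, 1.0], [23, 0.8, -10.8, 0.3, 0.05, 0.03, 1.6], [23, 1.5, -14.4, 0.3, 0.05, 0.03, 2.1], [23, 2.4, -17.9, 0.4, 0.05, 0.03, 2.6], [23, 3.5, -21.3, 0.4, 0.05, 0.03, 3.2], [23, 4.8, -24.7, 0.4, 0.05, 0.03, 3.7]]])

```text
time: 20.48
ee_pos: [0.5882, -0.1814, 0.1004]
orientation: [0.001, 0.726, 0.687, 0.001]
contact_force: [3.7, -1.3, -1.8]
grip_width: 0.0231
```

```bash
python3 w2.py 1.2 2.1
```

```text
t 20.48 a_pos 1.218 a_yaw 1.236 r 65.19 z 100.41 Frad 1.2 Ftan -3.7 Fz -1.8 grip 23.1 q6 -0.37 tilt [ 0.0038 -0.    ]
[[23, 0.3, -5.7, 0.4, 0.04, -0.0, 0.66], [23, 1.0, -11.4, 0.5, 0.04, -0.0, 1.51], [23, 2.1, -17.1, 0.5, 0.04, -0.0, 2.35], [23, 3.8, -22.5, 0.5, 0.04, -0.0, 3.19], [23, 5.9, -27.9, 0.6, 0.04, -0.0, 4.03], [23, 8.5, -33.0, 0.6, 0.04, -0.0, 4.88], [23, 11.5, -37.9, 0.6, 0.04, -0.0, 5.72], [23, 14.9, -42.5, 0.7, 0.04, -0.0, 6.56], [23, 18.8, -46.7, 0.7, 0.04, -0.0, 7.4], [23, 22.9, -50.6, 0.8, 0.04, -0.0, 8.25]]
```

Emit:
servo_tool(motion=[[[23, 0.3, -5.7, 0.4, 0.04, 0, 0.7], [23, 1.0, -11.4, 0.4, 0.04, 0, 1.5], [23, 2.1, -17.1, 0.5, 0.04, 0, 2.35], [23, 3.8, -22.5, 0.5, 0.04, 0, 3.2], [23, 5.9, -27.9, 0.6, 0.04, 0, 4.0], [23, 8.5, -33, 0.6, 0.04, 0, 4.9], [23, 11.5, -37.9, 0.6, 0.04, 0, 5.7], [23, 14.9, -42.5, 0.7, 0.04, 0, 6.6], [23, 18.8, -46.7, 0.7, 0.04, 0, 7.4], [23, 22.9, -50.6, 0.8, 0.04, 0, 8.2]]])

```text
time: 21.32
ee_pos: [0.5397, -0.1566, 0.1]
orientation: [0.0, 0.947, 0.321, 0.001]
contact_force: [2.3, -3.5, -0.2]
grip_width: 0.0232
```

```bash
python3 w2.py 2.1 2.95
```

```text
t 21.32 a_pos 2.081 a_yaw 2.099 r 64.85 z 99.96 Frad 0.4 Ftan -4.2 Fz -0.2 grip 23.2 q6 0.5 tilt [ 0.003 -0.   ]
[[23, -0.0, -5.6, 0.5, 0.02, -0.02, 0.66], [23, 0.6, -11.3, 0.6, 0.02, -0.02, 1.49], [23, 1.7, -16.8, 0.6, 0.02, -0.02, 2.32], [23, 3.3, -22.2, 0.7, 0.02, -0.02, 3.15], [23, 5.4, -27.5, 0.7, 0.02, -0.02, 3.98], [23, 7.9, -32.5, 0.8, 0.02, -0.02, 4.81], [23, 10.8, -37.3, 0.8, 0.02, -0.02, 5.64], [23, 14.2, -41.9, 0.9, 0.02, -0.02, 6.47], [23, 17.9, -46.1, 0.9, 0.02, -0.02, 7.3], [23, 22.0, -50.0, 1.0, 0.02, -0.02, 8.13]]
```

Emit:
servo_tool(motion=[[[23, 0, -5.6, 0.5, 0.02, -0.02, 0.7], [23, 0.6, -11.3, 0.6, 0.02, -0.02, 1.5], [23, 1.7, -16.8, 0.6, 0.02, -0.02, 2.3], [23, 3.3, -22.2, 0.7, 0.02, -0.02, 3.1], [23, 5.4, -27.5, 0.7, 0.02, -0.02, 4.0], [23, 7.9, -32.5, 0.8, 0.02, -0.02, 4.8], [23, 10.8, -37.3, 0.8, 0.02, -0.02, 5.6], [23, 14.2, -41.9, 0.9, 0.02, -0.02, 6.5], [23, 17.9, -46.1, 0.9, 0.02, -0.02, 7.3], [23, 22, -50, 1.0, 0.02, -0.02, 8.1]]])

```text
time: 22.15
ee_pos: [0.5269, -0.1042, 0.0993]
orientation: [-0.0, 0.995, -0.099, 0.001]
contact_force: [-0.5, -3.2, -0.2]
grip_width: 0.0229
```

```bash
python3 w2.py 2.9 3.3; python3 - <<'E'
from h import *
import cv2
np.savez('w12.npz',**camera_model('wrist'))
im2=snapshot('wrist');cv2.imwrite("pics/w12.png",im2[:,:,::-1])
E
```

```text
t 22.15 a_pos 2.941 a_yaw 2.951 r 64.71 z 99.27 Frad -0.1 Ftan -3.3 Fz -0.2 grip 22.9 q6 1.43 tilt [ 0.0012 -0.    ]
[[23, -0.3, -2.3, 0.4, -0.0, -0.01, 0.24], [23, -0.2, -4.7, 0.4, -0.0, -0.01, 0.59], [23, 0.0, -7.0, 0.4, -0.0, -0.01, 0.93], [23, 0.3, -9.3, 0.4, -0.0, -0.01, 1.27], [23, 0.6, -11.6, 0.5, -0.0, -0.01, 1.62], [23, 1.1, -13.9, 0.5, -0.0, -0.01, 1.96], [23, 1.6, -16.2, 0.5, -0.0, -0.01, 2.3], [23, 2.2, -18.5, 0.5, -0.0, -0.01, 2.65], [23, 2.9, -20.7, 0.6, -0.0, -0.01, 2.99], [23, 3.6, -22.9, 0.6, -0.0, -0.01, 3.33]]
```

View pics/w12.png

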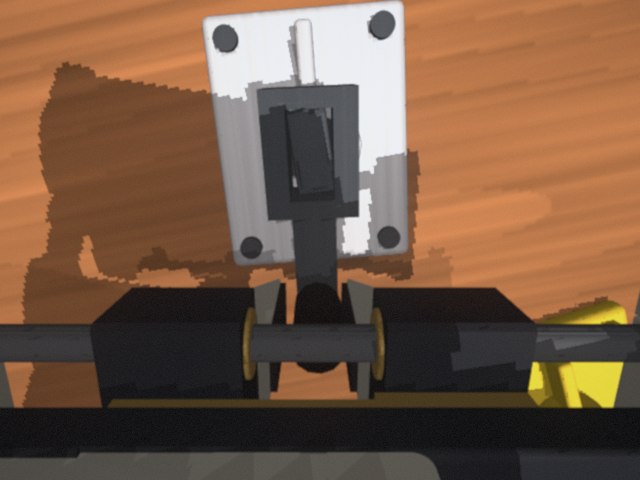

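Emit:
servo_tool(motion=[[[23, -0.2, -3, 0.4, 0, 0, 0.3], [23, -0.2, -6, 0.4, 0, 0, 0.8], [23, 0.2, -9, 0.4, 0, 0, 1.2], [23, 0.6, -12, 0.5, 0, 0, 1.7], [23, 1.2, -15, 0.5, 0, 0, 2.1], [23, 1.9, -18, 0.5, 0, 0, 2.5], [23, 2.6, -20, 0.5, 0, 0, 2.9], [23, 3, -21.5, 0.6, 0, 0, 3.1], [23, 3, -21.5, 0.6, 0, 0, 3.1], [23, 3, -21.5, 0.6, 0, 0, 3.1]]])

```text
time: 23.03
ee_pos: [0.5342, -0.083, 0.0987]
orientation: [-0.0, 0.966, -0.26, 0.0]
contact_force: [-2.1, -2.5, 0.4]
grip_width: 0.0236
```

```bash
python3 w2.py 3.2 2.4
```

```text
t 23.03 a_pos 3.286 a_yaw 3.278 r 65.4 z 98.67 Frad 0.5 Ftan -3.2 Fz 0.4 grip 23.6 q6 1.8 tilt [0.0009 0.0004]
[[23, 0.6, 5.8, -0.1, -0.01, -0.01, -0.77], [23, 1.3, 11.5, -0.2, -0.01, -0.01, -1.62], [23, 2.6, 17.1, -0.2, -0.01, -0.01, -2.46], [23, 4.3, 22.6, -0.3, -0.01, -0.01, -3.31], [23, 6.5, 27.9, -0.3, -0.01, -0.01, -4.16], [23, 9.1, 33.0, -0.4, -0.01, -0.01, -5.0], [23, 12.2, 37.9, -0.5, -0.01, -0.01, -5.85], [23, 15.7, 42.4, -0.5, -0.01, -0.01, -6.69], [23, 19.6, 46.7, -0.6, -0.01, -0.01, -7.54], [23, 23.9, 50.5, -0.6, -0.01, -0.01, -8.39]]
```

Half turn forward done. Now the quarter turn back.

Emit:
servo_tool(motion=[[[23, 0.6, 5.8, -0.1, 0, 0, -0.8], [23, 1.3, 11.5, -0.2, 0, 0, -1.6], [23, 2.6, 17.1, -0.2, 0, 0, -2.5], [23, 4.3, 22.6, -0.3, 0, 0, -3.3], [23, 6.5, 27.9, -0.3, 0, 0, -4.2], [23, 9.1, 33, -0.4, 0, 0, -5], [23, 12.2, 37.9, -0.5, 0, 0, -5.8], [23, 15.7, 42.4, -0.5, 0, 0, -6.7], [23, 19.6, 46.7, -0.6, 0, 0, -7.5], [23, 23.9, 50.5, -0.6, 0, 0, -8.4]]])

```text
time: 23.87
ee_pos: [0.529, -0.1377, 0.099]
orientation: [-0.001, 0.984, 0.179, 0.0]
contact_force: [-2.0, 4.1, 0.7]
grip_width: 0.0228
```

```bash
python3 w2.py 2.4 1.49
```

```text
t 23.87 a_pos 2.417 a_yaw 2.393 r 65.13 z 99.0 Frad 0.5 Ftan 4.5 Fz 0.7 grip 22.8 q6 0.81 tilt [-0.0004  0.0028]
[[23, 0.3, 6.0, -0.3, -0.03, -0.01, -0.65], [23, 1.0, 12.0, -0.4, -0.03, -0.01, -1.54], [23, 2.2, 17.9, -0.5, -0.03, -0.01, -2.42], [23, 4.0, 23.7, -0.6, -0.03, -0.01, -3.31], [23, 6.3, 29.2, -0.6, -0.03, -0.01, -4.19], [23, 9.1, 34.6, -0.7, -0.03, -0.01, -5.08], [23, 12.4, 39.6, -0.8, -0.03, -0.01, -5.97], [23, 16.1, 44.3, -0.8, -0.03, -0.01, -6.85], [23, 20.3, 48.7, -0.9, -0.03, -0.01, -7.74], [23, 24.9, 52.6, -1.0, -0.03, -0.01, -8.62]]
```

Emit:
servo_tool(motion=[[[23, 0.3, 6, -0.2, -0.03, 0, -0.7], [23, 1.0, 12, -0.3, -0.03, 0, -1.5], [23, 2.2, 17.9, -0.4, -0.03, 0, -2.4], [23, 4, 23.7, -0.5, -0.03, 0, -3.3], [23, 6.3, 29.2, -0.6, -0.03, 0, -4.2], [23, 9.1, 34.6, -0.6, -0.03, 0, -5.1], [23, 12.4, 39.6, -0.7, -0.03, 0, -6], [23, 16.1, 44.3, -0.8, -0.03, 0, -6.8], [23, 20.3, 48.7, -0.8, -0.03, 0, -7.7], [23, 24.9, 52.6, -0.9, -0.03, 0, -8.6]]])

```text
time: 24.7
ee_pos: [0.57, -0.1776, 0.0993]
orientation: [-0.001, 0.806, 0.592, 0.0]
contact_force: [-3.9, 1.4, 2.1]
grip_width: 0.0233
```

```bash
python3 w2.py 1.5 1.49; python3 - <<'E'
from h import *
import cv2
im2=snapshot('wrist');cv2.imwrite("pics/w13.png",im2[:,:,::-1])
E
python3 w2.py 1.5 1.49
```

```text
t 24.7 a_pos 1.504 a_yaw 1.486 r 64.61 z 99.34 Frad -0.1 Ftan 4.1 Fz 2.1 grip 23.3 q6 -0.13 tilt [-0.0008  0.0026]
[[23, -0.4, 0.1, -0.5, -0.01, -0.02, 0.16], [23, -0.4, 0.2, -0.5, -0.01, -0.02, 0.15], [23, -0.4, 0.3, -0.5, -0.01, -0.02, 0.13], [23, -0.4, 0.4, -0.5, -0.01, -0.02, 0.12], [23, -0.4, 0.5, -0.5, -0.01, -0.02, 0.1], [23, -0.4, 0.6, -0.5, -0.01, -0.02, 0.09], [23, -0.4, 0.6, -0.5, -0.01, -0.02, 0.08], [23, -0.4, 0.7, -0.5, -0.01, -0.02, 0.06], [23, -0.4, 0.8, -0.5, -0.01, -0.02, 0.05], [23, -0.4, 0.9, -0.5, -0.01, -0.02, 0.04]]
t 24.75 a_pos 1.486 a_yaw 1.481 r 64.75 z 99.46 Frad 0.3 Ftan 2.5 Fz 1.5 grip 23.2 q6 -0.13 tilt [0.0007 0.0019]
[[23, -0.3, -0.0, -0.4, 0.0, -0.02, 0.05], [23, -0.3, -0.1, -0.4, 0.0, -0.02, 0.06], [23, -0.3, -0.1, -0.4, 0.0, -0.02, 0.06], [23, -0.3, -0.1, -0.4, 0.0, -0.02, 0.07], [23, -0.3, -0.1, -0.4, 0.0, -0.02, 0.07], [23, -0.3, -0.1, -0.4, 0.0, -0.02, 0.07], [23, -0.3, -0.2, -0.4, 0.0, -0.02, 0.08], [23, -0.3, -0.2, -0.4, 0.0, -0.02, 0.08], [23, -0.3, -0.2, -0.4, 0.0, -0.02, 0.08], [23, -0.3, -0.2, -0.4, 0.0, -0.02, 0.09]]
```

View pics/w13.png

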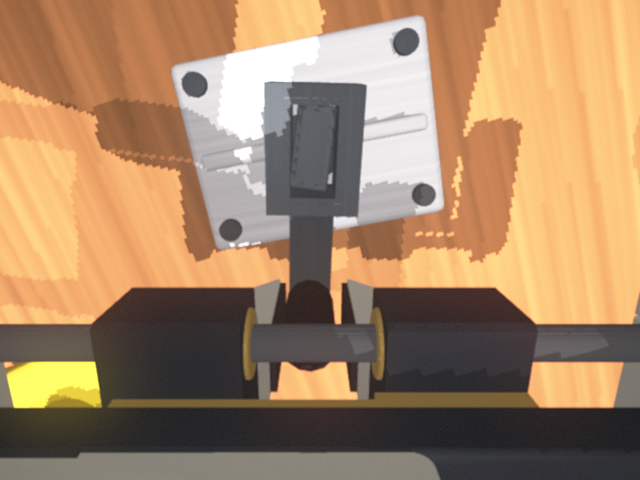

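Emit:
servo_tool(motion=[[[28, -0.3, -1.3, -0.4, 0, 0, 0], [34, -0.3, -1.3, -0.4, 0, 0, 0], [34, -0.3, -1.3, -0.4, 0, 0, -1.1], [34, -0.3, -1.3, -0.4, 0, 0, -2.2], [34, -0.3, -1.3, -0.4, 0, 0, -3.3], [34, -0.3, -1.3, -0.4, 0, 0, -4.4], [34, -0.3, -1.3, -0.4, 0, 0, -5.5], [34, -0.3, -1.3, -0.4, 0, 0, -6.6], [34, -0.3, -1.3, -0.4, 0, 0, -7.7], [34, -0.3, -1.3, -0.4, 0, 0, -8.8]]])

```text
time: 25.58
ee_pos: [0.5698, -0.1778, 0.1]
orientation: [0.0, 0.455, 0.89, 0.001]
contact_force: [0.3, 0.6, 0.6]
grip_width: 0.0341
```

Emit:
servo_tool(motion=[[[34, 0, 0, 0, 0, 0, -1.1], [34, 0, 0, 0, 0, 0, -2.2], [34, 0, 0, 0, 0, 0, -3.3], [34, 0, 0, 0, 0, 0, -4.4], [34, 0, 0, 0, 0, 0, -5.5], [34, 0, 0, 0, 0, 0, -6.6], [34, 0, 0, 0, 0, 0, -7.7], [34, 0, 0, 0, 0, 0, -8.8], [34, 0, 0, 0, 0, 0, -9.9], [34, 0, 0, 0, 0, 0, -11]]])

```text
time: 26.42
ee_pos: [0.5698, -0.1777, 0.1001]
orientation: [0.001, -0.105, 0.994, 0.001]
contact_force: [0.0, 0.3, 0.3]
grip_width: 0.0338
```

```bash
python3 -c "import math;open('off','w').write(str(math.pi))"; python3 w2.py 1.5 1.49|cut -c1-300; python3 -c "
from h import *
print(observe()['joint_pos'],observe()['ee_pos'])"
```

```text
t 26.42 a_pos 1.507 a_yaw 2.542 r 64.76 z 100.11 Frad -0.3 Ftan 0.1 Fz 0.3 grip 33.8 q6 -2.22 tilt [0.0023 0.0019]
[[23, 0.0, -0.3, 0.3, 0.01, 0.03, -9.9], [23, -0.1, -0.3, 0.3, 0.01, 0.03, -9.91], [23, -0.2, -0.4, 0.3, 0.01, 0.03, -9.93], [23, -0.2, -0.4, 0.3, 0.01, 0.03, -9.95], [23, -0.3, -0.5, 0.3, 0.01, 0.03, -9.96], [23, -0.4, -0.5, 0.3, 0.01, 0.03, -9.98], [23, -0.5, -0.6, 0.3, 0.01, 0.03, -9.99], [23, -0
[-0.43193663  0.62153778  1.50996615  0.00318519  1.00883073 -2.215312  ] [ 0.5698246  -0.17767409  0.10010711]
```

Emit:
servo_tool(motion=[[[34, 0, 0, 0.2, 0, 0, -1.1], [34, 0, 0, 0.2, 0, 0, -2.2], [34, 0, 0, 0.2, 0, 0, -3.3], [34, 0, 0, 0.2, 0, 0, -4.4], [34, 0, 0, 0.2, 0, 0, -5.5], [34, 0, 0, 0.2, 0, 0, -6.6], [34, 0, 0, 0.2, 0, 0, -7.4], [28, 0, 0, 0.2, 0, 0, -7.4], [24, 0, 0, 0.2, 0, 0, -7.4], [23, 0, 0, 0.2, 0, 0, -7.4]]])

```text
time: 27.25
ee_pos: [0.5698, -0.1776, 0.1]
orientation: [0.002, -0.472, 0.882, 0.0]
contact_force: [-0.3, 0.3, 0.4]
grip_width: 0.0242
```

```bash
python3 w2.py 1.5 2.3; python3 - <<'E'
from h import *
import cv2
im2=snapshot('wrist');cv2.imwrite("pics/w14.png",im2[:,:,::-1])
E
```

```text
t 27.25 a_pos 1.507 a_yaw 1.77 r 64.7 z 99.95 Frad -0.2 Ftan 0.4 Fz 0.4 grip 24.2 q6 -2.99 tilt [0.0026 0.0019]
[[23, 1.4, 4.9, 0.2, -0.01, 0.03, -1.75], [23, 2.2, 10.0, 0.2, -0.01, 0.03, -1.0], [23, 2.5, 15.2, 0.2, -0.01, 0.03, -0.24], [23, 2.4, 20.3, 0.3, -0.01, 0.03, 0.52], [23, 1.9, 25.5, 0.3, -0.01, 0.03, 1.28], [23, 1.1, 30.6, 0.4, -0.01, 0.03, 2.03], [23, -0.2, 35.5, 0.4, -0.01, 0.03, 2.79], [23, -1.9, 40.4, 0.5, -0.01, 0.03, 3.55], [23, -4.0, 45.1, 0.5, -0.01, 0.03, 4.31], [23, -6.4, 49.7, 0.6, -0.01, 0.03, 5.06]]
```

View pics/w14.png

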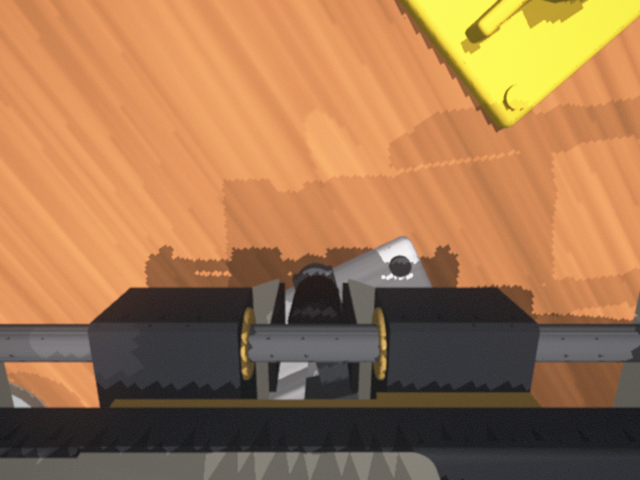

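Emit:
servo_tool(motion=[[[23, 1.4, 4.9, 0.2, 0, 0.03, 0], [23, 2.2, 10, 0.2, 0, 0.03, 0], [23, 2.5, 15.2, 0.2, 0, 0.03, 0], [23, 2.4, 20.3, 0.3, 0, 0.03, 0.5], [23, 1.9, 25.5, 0.3, 0, 0.03, 1.3], [23, 1.1, 30.6, 0.4, 0, 0.03, 2], [23, -0.2, 35.5, 0.4, 0, 0.03, 2.8], [23, -1.9, 40.4, 0.5, 0, 0.03, 3.5], [23, -4, 45.1, 0.5, 0, 0.03, 4.3], [23, -6.4, 49.7, 0.6, 0, 0.03, 5.1]]])

```text
time: 28.13
ee_pos: [0.5321, -0.1452, 0.0997]
orientation: [0.001, -0.22, 0.975, -0.001]
contact_force: [1.5, -3.4, 0.2]
grip_width: 0.023
```

```bash
python3 w2.py 2.3 3.2
```

```text
t 28.13 a_pos 2.293 a_yaw 2.308 r 65.18 z 99.75 Frad 0.2 Ftan -3.8 Fz 0.2 grip 23.0 q6 -2.42 tilt [ 0.0019 -0.0017]
[[23, -0.4, 5.9, 0.5, -0.02, 0.01, 0.73], [23, -1.1, 11.7, 0.5, -0.02, 0.01, 1.59], [23, -2.3, 17.5, 0.5, -0.02, 0.01, 2.46], [23, -4.1, 23.1, 0.6, -0.02, 0.01, 3.32], [23, -6.3, 28.6, 0.6, -0.02, 0.01, 4.19], [23, -9.1, 33.8, 0.7, -0.02, 0.01, 5.05], [23, -12.3, 38.7, 0.7, -0.02, 0.01, 5.92], [23, -15.9, 43.4, 0.8, -0.02, 0.01, 6.79], [23, -19.9, 47.7, 0.8, -0.02, 0.01, 7.65], [23, -24.4, 51.6, 0.9, -0.02, 0.01, 8.52]]
```

Emit:
servo_tool(motion=[[[23, -0.4, 5.9, 0.5, 0, 0, 0.7], [23, -1.1, 11.7, 0.5, 0, 0, 1.6], [23, -2.3, 17.5, 0.5, 0, 0, 2.5], [23, -4.1, 23.1, 0.6, 0, 0, 3.3], [23, -6.3, 28.6, 0.6, 0, 0, 4.2], [23, -9.1, 33.8, 0.7, 0, 0, 5], [23, -12.3, 38.7, 0.7, 0, 0, 5.9], [23, -15.9, 43.4, 0.8, 0, 0, 6.8], [23, -19.9, 47.7, 0.8, 0, 0, 7.6], [23, -24.4, 51.6, 0.9, 0, 0, 8.5]]])

```text
time: 28.97
ee_pos: [0.531, -0.0883, 0.0989]
orientation: [0.001, 0.223, 0.975, -0.001]
contact_force: [-2.1, -3.8, 1.4]
grip_width: 0.023
```

```bash
python3 w2.py 3.2 4.1
```

```text
t 28.97 a_pos 3.193 a_yaw 3.203 r 65.74 z 98.85 Frad 0.3 Ftan -4.3 Fz 1.4 grip 23.0 q6 -1.42 tilt [ 0.001  -0.0026]
[[23, -1.0, 5.9, 0.1, -0.02, 0.02, 0.78], [23, -1.7, 11.7, 0.2, -0.02, 0.02, 1.64], [23, -3.0, 17.5, 0.2, -0.02, 0.02, 2.51], [23, -4.8, 23.1, 0.3, -0.02, 0.02, 3.37], [23, -7.0, 28.5, 0.3, -0.02, 0.02, 4.24], [23, -9.8, 33.7, 0.4, -0.02, 0.02, 5.11], [23, -13.0, 38.7, 0.4, -0.02, 0.02, 5.97], [23, -16.7, 43.3, 0.5, -0.02, 0.02, 6.84], [23, -20.8, 47.6, 0.6, -0.02, 0.02, 7.7], [23, -25.2, 51.4, 0.6, -0.02, 0.02, 8.57]]
```

Emit:
servo_tool(motion=[[[23, -1, 5.9, 0.1, 0, 0, 0.8], [23, -1.7, 11.7, 0.2, 0, 0, 1.6], [23, -3, 17.5, 0.2, 0, 0, 2.5], [23, -4.8, 23.1, 0.3, 0, 0, 3.4], [23, -7, 28.5, 0.3, 0, 0, 4.2], [23, -9.8, 33.7, 0.4, 0, 0, 5.1], [23, -13, 38.7, 0.4, 0, 0, 6], [23, -16.7, 43.3, 0.5, 0, 0, 6.8], [23, -20.8, 47.6, 0.6, 0, 0, 7.7], [23, -25.2, 51.4, 0.6, 0, 0, 8.6]]])

```text
time: 29.8
ee_pos: [0.5745, -0.0525, 0.0979]
orientation: [-0.0, 0.627, 0.779, -0.002]
contact_force: [-4.3, -0.4, 2.0]
grip_width: 0.0233
```

```bash
python3 w2.py 4.1 4.86
```

```text
t 29.8 a_pos 4.077 a_yaw 4.108 r 65.74 z 97.92 Frad 0.7 Ftan -4.3 Fz 2.0 grip 23.3 q6 -0.44 tilt [-0.0025 -0.0023]
[[23, -0.8, 5.1, -0.2, -0.03, 0.02, 0.45], [23, -1.2, 10.2, -0.2, -0.03, 0.02, 1.2], [23, -2.1, 15.2, -0.2, -0.03, 0.02, 1.95], [23, -3.3, 20.1, -0.1, -0.03, 0.02, 2.7], [23, -4.9, 25.0, -0.1, -0.03, 0.02, 3.44], [23, -6.9, 29.7, -0.1, -0.03, 0.02, 4.19], [23, -9.2, 34.2, -0.0, -0.03, 0.02, 4.94], [23, -11.9, 38.5, 0.0, -0.03, 0.02, 5.69], [23, -14.9, 42.6, 0.1, -0.03, 0.02, 6.43], [23, -18.2, 46.4, 0.1, -0.03, 0.02, 7.18]]
```

Emit:
servo_tool(motion=[[[23, -0.8, 5.1, -0.5, -0.03, 0.02, 0.5], [23, -1.2, 10.2, -0.7, -0.03, 0.02, 1.2], [23, -2.1, 15.2, -0.7, -0.03, 0.02, 1.9], [23, -3.3, 20.1, -0.7, -0.03, 0.02, 2.7], [23, -4.9, 25, -0.7, -0.03, 0.02, 3.4], [23, -6.9, 29.7, -0.6, -0.03, 0.02, 4.2], [23, -9.2, 34.2, -0.6, -0.03, 0.02, 4.9], [23, -11.9, 38.5, -0.6, -0.03, 0.02, 5.7], [23, -14.9, 42.6, -0.6, -0.03, 0.02, 6.4], [23, -18.2, 46.4, -0.5, -0.03, 0.02, 7.2]]])

```text
time: 30.63
ee_pos: [0.622, -0.0596, 0.0977]
orientation: [-0.001, 0.871, 0.492, -0.001]
contact_force: [-3.2, 1.8, 0.4]
grip_width: 0.023
```

```bash
python3 w2.py 4.86 4.0;python3 - <<'E'
from h import *
import cv2
im2=snapshot('scene');cv2.imwrite("pics/s15.png",cv2.resize(im2[150:330,130:340],None,fx=3.8,fy=3.3,interpolation=cv2.INTER_CUBIC)[:,:,::-1])
E
```

```text
t 30.63 a_pos 4.83 a_yaw 4.866 r 64.89 z 97.73 Frad 0.0 Ftan -3.6 Fz 0.4 grip 23.0 q6 0.32 tilt [-0.0031  0.0006]
[[23, -0.3, -5.4, -0.0, -0.03, 0.01, -1.13], [23, -1.2, -10.7, -0.1, -0.03, 0.01, -1.92], [23, -2.5, -15.9, -0.1, -0.03, 0.01, -2.72], [23, -4.2, -21.1, -0.1, -0.03, 0.01, -3.51], [23, -6.3, -26.0, -0.2, -0.03, 0.01, -4.3], [23, -8.9, -30.8, -0.2, -0.03, 0.01, -5.1], [23, -11.8, -35.3, -0.2, -0.03, 0.01, -5.89], [23, -15.1, -39.6, -0.3, -0.03, 0.01, -6.68], [23, -18.8, -43.5, -0.3, -0.03, 0.01, -7.47], [23, -22.7, -47.2, -0.4, -0.03, 0.01, -8.27]]
```

View pics/s15.png

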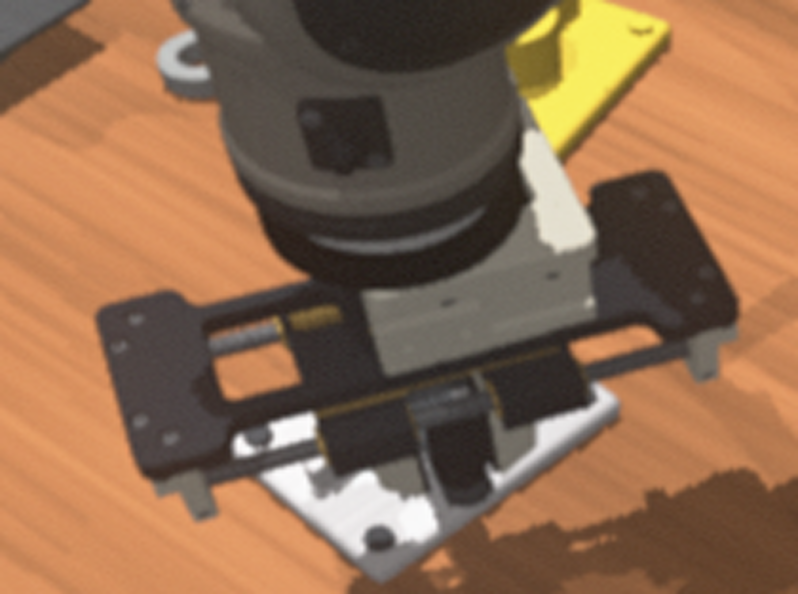

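Emit:
servo_tool(motion=[[[23, -0.5, 2.5, 0, -0.03, 0.01, 0.2], [23, -0.7, 4, 0, -0.03, 0.01, 0.3], [23, -0.7, 4, 0, -0.03, 0.01, 0.3], [23, -0.3, -2.5, 0, -0.03, 0.01, -0.6], [23, -0.9, -8, -0.1, -0.03, 0.01, -1.5], [23, -2, -13.5, -0.1, -0.03, 0.01, -2.4], [23, -3.5, -19, -0.2, -0.03, 0.01, -3.2], [23, -5.6, -24.5, -0.2, -0.03, 0.01, -4.1], [23, -8.1, -29.5, -0.2, -0.03, 0.01, -4.9], [23, -11.3, -34.6, -0.2, -0.03, 0.01, -5.7]]])

```text
time: 31.52
ee_pos: [0.589, -0.052, 0.0988]
orientation: [0.003, 0.688, 0.726, 0.002]
contact_force: [3.7, -0.5, 0.6]
grip_width: 0.0229
```

```bash
python3 w2.py 4.2 3.4
```

```text
t 31.52 a_pos 4.3 a_yaw 4.269 r 64.31 z 98.85 Frad -0.6 Ftan 3.7 Fz 0.6 grip 22.9 q6 -0.27 tilt [ 0.0066 -0.0006]
[[23, 0.6, -5.8, 0.7, 0.06, 0.01, -0.56], [23, 0.0, -11.6, 0.6, 0.06, 0.01, -1.42], [23, -1.1, -17.4, 0.5, 0.06, 0.01, -2.28], [23, -2.8, -23.0, 0.4, 0.06, 0.01, -3.14], [23, -4.9, -28.4, 0.3, 0.06, 0.01, -4.0], [23, -7.5, -33.7, 0.2, 0.06, 0.01, -4.86], [23, -10.6, -38.6, 0.1, 0.06, 0.01, -5.72], [23, -14.1, -43.3, 0.1, 0.06, 0.01, -6.58], [23, -18.0, -47.6, -0.0, 0.06, 0.01, -7.44], [23, -22.3, -51.6, -0.1, 0.06, 0.01, -8.3]]
```

Emit:
servo_tool(motion=[[[23, 0.6, -5.8, 0.3, 0.06, 0.01, -0.6], [23, 0, -11.6, 0.5, 0.06, 0.01, -1.4], [23, -1.1, -17.4, 0.5, 0.06, 0.01, -2.3], [23, -2.8, -23, 0.4, 0.06, 0.01, -3.1], [23, -4.9, -28.4, 0.3, 0.06, 0.01, -4], [23, -7.5, -33.7, 0.2, 0.06, 0.01, -4.9], [23, -10.6, -38.6, 0.1, 0.06, 0.01, -5.7], [23, -14.1, -43.3, 0.1, 0.06, 0.01, -6.6], [23, -18, -47.6, 0, 0.06, 0.01, -7.4], [23, -22.3, -51.6, -0.1, 0.06, 0.01, -8.3]]])

```text
time: 32.35
ee_pos: [0.5396, -0.0769, 0.0993]
orientation: [0.002, 0.315, 0.949, -0.001]
contact_force: [2.5, 3.0, 0.7]
grip_width: 0.0227
```

```bash
python3 w2.py 3.4 3.08
```

```text
t 32.35 a_pos 3.411 a_yaw 3.394 r 64.39 z 99.3 Frad -0.1 Ftan 3.9 Fz 0.7 grip 22.7 q6 -1.21 tilt [ 0.0043 -0.0026]
[[23, 0.6, -2.1, 0.6, 0.0, 0.05, -0.15], [23, 0.5, -4.3, 0.6, 0.0, 0.05, -0.47], [23, 0.4, -6.4, 0.6, 0.0, 0.05, -0.79], [23, 0.2, -8.6, 0.6, 0.0, 0.05, -1.1], [23, -0.1, -10.7, 0.6, 0.0, 0.05, -1.42], [23, -0.5, -12.8, 0.5, 0.0, 0.05, -1.73], [23, -0.9, -14.9, 0.5, 0.0, 0.05, -2.05], [23, -1.4, -17.0, 0.5, 0.0, 0.05, -2.37], [23, -1.9, -19.1, 0.5, 0.0, 0.05, -2.68], [23, -2.6, -21.2, 0.5, 0.0, 0.05, -3.0]]
```

Emit:
servo_tool(motion=[[[23, 0.5, -4.3, 0.5, 0, 0.05, -0.5], [23, 0.2, -8.6, 0.6, 0, 0.05, -1.1], [23, -0.5, -12.8, 0.6, 0, 0.05, -1.7], [23, -1.4, -17, 0.5, 0, 0.05, -2.4], [23, -2.4, -20.5, 0.5, 0, 0.05, -2.9], [23, -2.8, -22, 0.5, 0, 0.05, -3.1], [23, -2.8, -22, 0.5, 0, 0.05, -3.1], [23, -2.4, -20, 0.5, 0, 0.05, -2.8], [23, -1.4, -16, 0.5, 0, 0.05, -2.2], [23, -0.5, -11, 0.6, 0, 0.05, -1.5]]])

```text
time: 33.18
ee_pos: [0.5333, -0.0864, 0.0987]
orientation: [0.0, 0.242, 0.97, -0.0]
contact_force: [-0.3, -0.3, 0.4]
grip_width: 0.0226
```

```bash
python3 w2.py 3.2 4.1
```

```text
t 33.18 a_pos 3.234 a_yaw 3.241 r 64.56 z 98.71 Frad 0.1 Ftan -0.4 Fz 0.4 grip 22.6 q6 -1.38 tilt [-0.0002 -0.0008]
[[23, 0.2, 5.6, 0.0, -0.01, 0.0, 0.76], [23, -0.5, 11.2, 0.1, -0.01, 0.0, 1.59], [23, -1.6, 16.7, 0.1, -0.01, 0.0, 2.42], [23, -3.3, 22.1, 0.2, -0.01, 0.0, 3.24], [23, -5.4, 27.3, 0.2, -0.01, 0.0, 4.07], [23, -7.9, 32.3, 0.3, -0.01, 0.0, 4.9], [23, -10.9, 37.1, 0.3, -0.01, 0.0, 5.73], [23, -14.3, 41.6, 0.4, -0.01, 0.0, 6.55], [23, -18.0, 45.8, 0.4, -0.01, 0.0, 7.38], [23, -22.1, 49.6, 0.5, -0.01, 0.0, 8.21]]
```

Emit:
servo_tool(motion=[[[23, 0.2, 5.6, 0, 0, 0, 0.8], [23, -0.5, 11.2, 0, 0, 0, 1.6], [23, -1.6, 16.7, 0, 0, 0, 2.4], [23, -3.3, 22.1, 0.1, 0, 0, 3.2], [23, -5.4, 27.3, 0.1, 0, 0, 4.1], [23, -7.9, 32.3, 0.1, 0, 0, 4.9], [23, -10.9, 37.1, 0.2, 0, 0, 5.7], [23, -14.3, 41.6, 0.2, 0, 0, 6.5], [23, -18, 45.8, 0.2, 0, 0, 7.4], [23, -22.1, 49.6, 0.3, 0, 0, 8.2]]])

```text
time: 34.02
ee_pos: [0.5751, -0.0531, 0.098]
orientation: [-0.001, 0.626, 0.78, -0.002]
contact_force: [-2.9, -0.9, 1.7]
grip_width: 0.0233
```

```bash
python3 w2.py 4.1 4.9
```

```text
t 34.02 a_pos 4.084 a_yaw 4.105 r 65.0 z 97.99 Frad -0.2 Ftan -3.0 Fz 1.7 grip 23.3 q6 -0.44 tilt [-0.003  -0.0015]
[[23, -0.1, 5.3, -0.2, -0.03, 0.01, 0.59], [23, -0.6, 10.6, -0.1, -0.03, 0.01, 1.36], [23, -1.6, 15.8, -0.1, -0.03, 0.01, 2.14], [23, -3.0, 20.9, -0.1, -0.03, 0.01, 2.92], [23, -4.8, 25.9, -0.0, -0.03, 0.01, 3.7], [23, -7.0, 30.7, 0.0, -0.03, 0.01, 4.48], [23, -9.6, 35.3, 0.0, -0.03, 0.01, 5.26], [23, -12.5, 39.7, 0.1, -0.03, 0.01, 6.04], [23, -15.9, 43.9, 0.1, -0.03, 0.01, 6.82], [23, -19.5, 47.7, 0.2, -0.03, 0.01, 7.59]]
```

Emit:
servo_tool(motion=[[[23, -0.1, 5.3, -0.4, -0.03, 0.01, 0.6], [23, -0.6, 10.6, -0.5, -0.03, 0.01, 1.4], [23, -1.6, 15.8, -0.4, -0.03, 0.01, 2.1], [23, -3, 20.9, -0.4, -0.03, 0.01, 2.9], [23, -4.8, 25.9, -0.3, -0.03, 0.01, 3.7], [23, -7, 30.7, -0.3, -0.03, 0.01, 4.5], [23, -9.6, 35.3, -0.3, -0.03, 0.01, 5.3], [23, -12.5, 39.7, -0.2, -0.03, 0.01, 6], [23, -15.9, 43.9, -0.2, -0.03, 0.01, 6.8], [23, -19.5, 47.7, -0.2, -0.03, 0.01, 7.6]]])

```text
time: 34.85
ee_pos: [0.625, -0.0615, 0.0975]
orientation: [-0.0, 0.88, 0.474, -0.001]
contact_force: [-3.2, 2.0, 0.7]
grip_width: 0.0227
```

```bash
python3 w2.py 4.9 5.35
```

```text
t 34.85 a_pos 4.886 a_yaw 4.905 r 64.72 z 97.48 Frad -0.0 Ftan -3.8 Fz 0.7 grip 22.7 q6 0.36 tilt [-0.0028 -0.0008]
[[23, 0.3, 3.0, -0.2, -0.02, 0.02, 0.26], [23, 0.1, 6.0, -0.2, -0.02, 0.02, 0.7], [23, -0.2, 9.0, -0.1, -0.02, 0.02, 1.14], [23, -0.6, 12.0, -0.1, -0.02, 0.02, 1.59], [23, -1.2, 15.0, -0.1, -0.02, 0.02, 2.03], [23, -1.9, 17.9, -0.1, -0.02, 0.02, 2.47], [23, -2.7, 20.8, -0.0, -0.02, 0.02, 2.92], [23, -3.7, 23.7, -0.0, -0.02, 0.02, 3.36], [23, -4.8, 26.5, 0.0, -0.02, 0.02, 3.8], [23, -6.0, 29.2, 0.0, -0.02, 0.02, 4.25]]
```

Emit:
servo_tool(motion=[[[23, 0.3, 3, -0.2, -0.02, 0.02, 0.3], [23, 0.1, 6, -0.2, -0.02, 0.02, 0.7], [23, -0.2, 9, -0.1, -0.02, 0.02, 1.1], [23, -0.6, 12, -0.1, -0.02, 0.02, 1.6], [23, -1.2, 15, -0.1, -0.02, 0.02, 2], [23, -1.9, 17.9, -0.1, -0.02, 0.02, 2.5], [23, -2.7, 20.8, 0, -0.02, 0.02, 2.9], [23, -3.7, 23.7, 0, -0.02, 0.02, 3.4], [23, -4.8, 26.5, 0, -0.02, 0.02, 3.8], [23, -6, 29.2, 0, -0.02, 0.02, 4.2]]])

```text
time: 35.68
ee_pos: [0.6454, -0.0821, 0.097]
orientation: [-0.0, 0.963, 0.27, -0.001]
contact_force: [-2.1, 3.0, 1.4]
grip_width: 0.0233
```

```bash
python3 w2.py 5.3 5.45;python3 - <<'E'
from h import *
import cv2
im2=snapshot('wrist');cv2.imwrite("pics/w16.png",im2[:,:,::-1])
E
python3 w2.py 5.3 5.45
```

```text
t 35.68 a_pos 5.337 a_yaw 5.348 r 64.71 z 97.04 Frad -0.2 Ftan -3.7 Fz 1.4 grip 23.3 q6 0.78 tilt [-0.0019 -0.0002]
[[23, 0.3, 0.7, -0.4, -0.01, 0.02, 0.01], [23, 0.3, 1.5, -0.4, -0.01, 0.02, 0.11], [23, 0.3, 2.2, -0.3, -0.01, 0.02, 0.22], [23, 0.3, 2.9, -0.3, -0.01, 0.02, 0.33], [23, 0.2, 3.7, -0.3, -0.01, 0.02, 0.44], [23, 0.2, 4.4, -0.3, -0.01, 0.02, 0.54], [23, 0.1, 5.1, -0.3, -0.01, 0.02, 0.65], [23, 0.1, 5.9, -0.3, -0.01, 0.02, 0.76], [23, 0.0, 6.6, -0.3, -0.01, 0.02, 0.87], [23, -0.0, 7.3, -0.3, -0.01, 0.02, 0.98]]
t 35.73 a_pos 5.347 a_yaw 5.35 r 64.75 z 97.1 Frad -1.4 Ftan -3.0 Fz 1.3 grip 23.2 q6 0.78 tilt [-0.0012 -0.0006]
[[23, 0.2, 0.7, -0.3, -0.0, 0.01, 0.07], [23, 0.2, 1.3, -0.3, -0.0, 0.01, 0.17], [23, 0.2, 2.0, -0.3, -0.0, 0.01, 0.26], [23, 0.2, 2.7, -0.3, -0.0, 0.01, 0.36], [23, 0.2, 3.3, -0.3, -0.0, 0.01, 0.46], [23, 0.1, 4.0, -0.3, -0.0, 0.01, 0.56], [23, 0.1, 4.7, -0.2, -0.0, 0.01, 0.66], [23, 0.0, 5.3, -0.2, -0.0, 0.01, 0.75], [23, -0.0, 6.0, -0.2, -0.0, 0.01, 0.85], [23, -0.1, 6.7, -0.2, -0.0, 0.01, 0.95]]
```

View pics/w16.png

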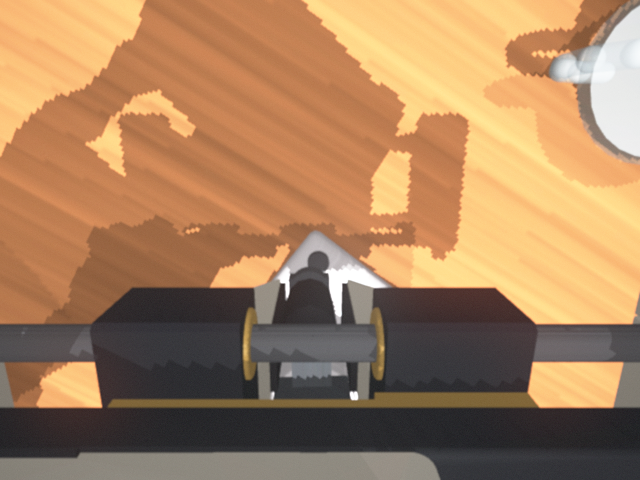

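```bash
python3 - <<'E'
from h import *
s,R=fk_yaw();np.savez('base.npz',p=s['ee_pos'],R=R)
E
python3 w2.py 5.35 5.48 5
```

```text
t 35.73 a_pos 5.347 a_yaw 5.35 r 64.75 z 97.1 Frad -1.4 Ftan -3.0 Fz 1.3 grip 23.2 q6 0.78 tilt [-0.0012 -0.0006]
[[23, 0.2, 1.7, -0.3, -0.0, 0.01, 0.22], [23, 0.2, 3.4, -0.3, -0.0, 0.01, 0.48], [23, 0.1, 5.2, -0.2, -0.0, 0.01, 0.73], [23, -0.1, 6.9, -0.2, -0.0, 0.01, 0.98], [23, -0.3, 8.6, -0.2, -0.0, 0.01, 1.24], [23, -0.3, 8.6, -0.2, -0.0, 0.01, 1.24], [23, -0.3, 8.6, -0.2, -0.0, 0.01, 1.24], [23, -0.3, 8.6, -0.2, -0.0, 0.01, 1.24], [23, -0.3, 8.6, -0.2, -0.0, 0.01, 1.24], [23, -0.3, 8.6, -0.2, -0.0, 0.01, 1.24]]
```

Emit:
servo_tool(motion=[[[23, 0.2, 1.7, -0.3, 0, 0, 0.2], [23, 0.2, 3.4, -0.3, 0, 0, 0.5], [23, 0.1, 5.2, -0.3, 0, 0, 0.7], [23, -0.1, 6.9, -0.3, 0, 0, 1], [23, -0.2, 8, -0.3, 0, 0, 1.2], [23, -0.3, 8.6, -0.3, 0, 0, 1.2], [23, -0.3, 8.6, -0.3, 0, 0, 1.2], [23, -0.3, 8.6, -0.3, 0, 0, 1.2], [23, -0.3, 8.6, -0.3, 0, 0, 1.2], [23, -0.3, 8.6, -0.3, 0, 0, 1.2]]])

```text
time: 36.57
ee_pos: [0.6499, -0.0901, 0.0974]
orientation: [0.0, 0.978, 0.208, -0.001]
contact_force: [-1.7, 2.3, 0.2]
grip_width: 0.0229
```

```bash
python3 - <<'E'
from h import *
s,R=fk_yaw();b=np.load('base.npz')
print('reached in old tool frame',(b['R'].T@(s['ee_pos']-b['p'])*1000).round(2),'F tool',(b['R'].T@s['contact_force']).round(1), 'vel',np.abs(s['joint_vel']).max())
np.savez('base.npz',p=s['ee_pos'],R=R)
E
python3 w2.py 5.48 5.5 5
```

```text
reached in old tool frame [-0.34  8.51 -0.25] F tool [-0.3 -2.9 -0.2] vel 0.001881990077471847
t 36.57 a_pos 5.479 a_yaw 5.476 r 64.95 z 97.36 Frad -0.6 Ftan -2.8 Fz 0.2 grip 22.9 q6 0.9 tilt [-0.0013 -0.0006]
[[23, 0.0, 0.3, 0.0, -0.0, 0.01, 0.07], [23, 0.0, 0.6, 0.0, -0.0, 0.01, 0.11], [23, 0.0, 0.8, 0.1, -0.0, 0.01, 0.15], [23, 0.0, 1.1, 0.1, -0.0, 0.01, 0.19], [23, 0.0, 1.4, 0.1, -0.0, 0.01, 0.23], [23, 0.0, 1.4, 0.1, -0.0, 0.01, 0.23], [23, 0.0, 1.4, 0.1, -0.0, 0.01, 0.23], [23, 0.0, 1.4, 0.1, -0.0, 0.01, 0.23], [23, 0.0, 1.4, 0.1, -0.0, 0.01, 0.23], [23, 0.0, 1.4, 0.1, -0.0, 0.01, 0.23]]
```

Emit:
servo_tool(motion=[[[23, 0, -0.1, 0, 0, 0, 0], [23, 0, -0.1, 0, 0, 0, 0], [23, 0, -0.1, 0, 0, 0, 0], [23, 0, -0.1, 0, 0, 0, 0], [23, 0, -0.1, 0, 0, 0, 0], [23, 0, -0.1, 0, 0, 0, 0], [23, 0, -0.1, 0, 0, 0, 0], [23, 0, -0.1, 0, 0, 0, 0], [23, 0, -0.1, 0, 0, 0, 0], [23, 0, -0.1, 0, 0, 0, 0]]])

```text
time: 37.4
ee_pos: [0.6499, -0.09, 0.0973]
orientation: [0.0, 0.978, 0.208, -0.001]
contact_force: [-0.4, 2.5, -1.4]
grip_width: 0.023
```

```bash
cat > chk.py <<'E'
from h import *
s,R=fk_yaw();b=np.load('base.npz')
print('reached in old tool frame',(b['R'].T@(s['ee_pos']-b['p'])*1000).round(2),'F tool',(b['R'].T@s['contact_force']).round(1), 'q1',s['joint_pos'].round(5),'eff',s['effort'].round(2))
np.savez('base.npz',p=s['ee_pos'],R=R)
E
python3 chk.py
python3 w2.py 5.48 5.5 5
```

```text
reached in old tool frame [-0.   -0.1   0.02] F tool [ 0.6 -2.5  1.4] q1 [-2.53930e-01  7.21040e-01  1.31763e+00 -1.00000e-03  1.10413e+00
  8.99120e-01] eff [ -1.46 -59.48 -23.36  -0.5   -0.61   0.  ]
t 37.4 a_pos 5.477 a_yaw 5.476 r 64.95 z 97.33 Frad 0.6 Ftan -2.5 Fz -1.4 grip 23.0 q6 0.9 tilt [-0.0014 -0.0006]
[[23, 0.1, 0.3, 0.0, -0.0, 0.01, 0.06], [23, 0.1, 0.6, 0.0, -0.0, 0.01, 0.1], [23, 0.0, 0.9, 0.0, -0.0, 0.01, 0.14], [23, 0.0, 1.2, 0.0, -0.0, 0.01, 0.19], [23, 0.0, 1.5, 0.0, -0.0, 0.01, 0.23], [23, 0.0, 1.5, 0.0, -0.0, 0.01, 0.23], [23, 0.0, 1.5, 0.0, -0.0, 0.01, 0.23], [23, 0.0, 1.5, 0.0, -0.0, 0.01, 0.23], [23, 0.0, 1.5, 0.0, -0.0, 0.01, 0.23], [23, 0.0, 1.5, 0.0, -0.0, 0.01, 0.23]]
```

Emit:
servo_tool(motion=[[[23, 0, 0.5, 0, 0, 0, 0.1], [23, 0, 1, 0, 0, 0, 0.1], [23, 0, 1.5, 0, 0, 0, 0.2], [23, 0, 2, 0, 0, 0, 0.3], [23, 0, 2.4, 0, 0, 0, 0.4], [23, 0, 2.6, 0, 0, 0, 0.4], [23, 0, 2.6, 0, 0, 0, 0.4], [23, 0, 2.6, 0, 0, 0, 0.4], [23, 0, 2.6, 0, 0, 0, 0.4], [23, 0, 2.6, 0, 0, 0, 0.4]]])

```text
time: 38.23
ee_pos: [0.6509, -0.0924, 0.0973]
orientation: [0.0, 0.982, 0.187, -0.001]
contact_force: [-1.9, 2.9, -0.3]
grip_width: 0.0229
```

```bash
python3 chk.py
python3 w2.py 5.48
```

```text
reached in old tool frame [-0.01  2.63  0.01] F tool [-0.6 -3.4  0.3] q1 [-2.57070e-01  7.23340e-01  1.31296e+00 -1.05000e-03  1.10643e+00
  9.37870e-01] eff [ -1.72 -59.66 -23.44  -0.61  -0.62   0.  ]
t 38.23 a_pos 5.518 a_yaw 5.518 r 65.0 z 97.33 Frad -0.8 Ftan -3.4 Fz -0.3 grip 22.9 q6 0.94 tilt [-0.0013 -0.0006]
```

Emit:
servo_tool(motion=[[[23, 0, 0.2, 0, 0, 0, 0], [23, 0, 0.4, 0, 0, 0, 0.1], [23, 0, 0.6, 0, 0, 0, 0.1], [23, 0, 0.8, 0, 0, 0, 0.1], [23, 0, 1, 0, 0, 0, 0.15], [23, 0, 1.1, 0, 0, 0, 0.2], [23, 0, 1.2, 0, 0, 0, 0.2], [23, 0, 1.3, 0, 0, 0, 0.2], [23, 0, 1.3, 0, 0, 0, 0.2], [23, 0, 1.3, 0, 0, 0, 0.2]]])

```text
time: 39.07
ee_pos: [0.6515, -0.0936, 0.0973]
orientation: [0.0, 0.984, 0.177, -0.001]
contact_force: [-1.2, 3.3, -0.2]
grip_width: 0.0232
```

Emit:
servo_tool(motion=[[[23, 0, 0.2, 0, 0, 0, 0], [23, 0, 0.4, 0, 0, 0, 0.1], [23, 0, 0.6, 0, 0, 0, 0.1], [23, 0, 0.8, 0, 0, 0, 0.1], [23, 0, 1, 0, 0, 0, 0.15], [23, 0, 1.1, 0, 0, 0, 0.2], [23, 0, 1.2, 0, 0, 0, 0.2], [23, 0, 1.3, 0, 0, 0, 0.2], [23, 0, 1.3, 0, 0, 0, 0.2], [23, 0, 1.3, 0, 0, 0, 0.2]]])

```text
time: 39.9
ee_pos: [0.6519, -0.0948, 0.0973]
orientation: [0.0, 0.986, 0.166, -0.001]
contact_force: [-0.6, 3.0, -0.5]
grip_width: 0.0232
```

```bash
python3 w2.py 5.56
```

```text
t 39.9 a_pos 5.558 a_yaw 5.559 r 65.06 z 97.35 Frad 0.4 Ftan -3.0 Fz -0.5 grip 23.2 q6 0.98 tilt [-0.0012 -0.0006]
```

Emit:
servo_tool(motion=[[[23, 0, 0.3, 0, 0, 0, 0], [23, 0, 0.5, 0, 0, 0, 0.1], [23, 0, 0.7, 0, 0, 0, 0.1], [23, 0, 0.9, 0, 0, 0, 0.1], [23, 0, 1.1, 0, 0, 0, 0.15], [23, 0, 1.2, 0, 0, 0, 0.2], [23, 0, 1.3, 0, 0, 0, 0.2], [23, 0, 1.4, 0, 0, 0, 0.2], [23, 0, 1.4, 0, 0, 0, 0.2], [23, 0, 1.4, 0, 0, 0, 0.2]]])

```text
time: 40.73
ee_pos: [0.6524, -0.0962, 0.0973]
orientation: [0.0, 0.988, 0.156, -0.001]
contact_force: [-1.0, 3.2, -0.2]
grip_width: 0.0229
```

Emit:
servo_tool(motion=[[[23, 0, 0.3, 0, 0, 0, 0], [23, 0, 0.5, 0, 0, 0, 0.1], [23, 0, 0.7, 0, 0, 0, 0.1], [23, 0, 0.9, 0, 0, 0, 0.1], [23, 0, 1.1, 0, 0, 0, 0.15], [23, 0, 1.2, 0, 0, 0, 0.2], [23, 0, 1.3, 0, 0, 0, 0.2], [23, 0, 1.4, 0, 0, 0, 0.2], [23, 0, 1.4, 0, 0, 0, 0.2], [23, 0, 1.4, 0, 0, 0, 0.2]]])

```text
time: 41.57
ee_pos: [0.6529, -0.0975, 0.0974]
orientation: [0.0, 0.989, 0.146, -0.001]
contact_force: [-0.6, 3.4, -0.3]
grip_width: 0.0234
```

Emit:
servo_tool(motion=[[[23, 0, 0.3, 0, 0, 0, 0], [23, 0, 0.5, 0, 0, 0, 0.1], [23, 0, 0.7, 0, 0, 0, 0.1], [23, 0, 0.9, 0, 0, 0, 0.1], [23, 0, 1.1, 0, 0, 0, 0.15], [23, 0, 1.2, 0, 0, 0, 0.2], [23, 0, 1.3, 0, 0, 0, 0.2], [23, 0, 1.4, 0, 0, 0, 0.2], [23, 0, 1.4, 0, 0, 0, 0.2], [23, 0, 1.4, 0, 0, 0, 0.2]]])

```text
time: 42.4
ee_pos: [0.6532, -0.0989, 0.0973]
orientation: [0.0, 0.991, 0.135, -0.001]
contact_force: [-1.0, 3.2, -0.5]
grip_width: 0.023
```

Emit:
servo_tool(motion=[[[23, 0, 0.3, 0, 0, 0, 0], [23, 0, 0.5, 0, 0, 0, 0.1], [23, 0, 0.7, 0, 0, 0, 0.1], [23, 0, 0.9, 0, 0, 0, 0.1], [23, 0, 1.1, 0, 0, 0, 0.15], [23, 0, 1.2, 0, 0, 0, 0.2], [23, 0, 1.3, 0, 0, 0, 0.2], [23, 0, 1.4, 0, 0, 0, 0.2], [23, 0, 1.4, 0, 0, 0, 0.2], [23, 0, 1.4, 0, 0, 0, 0.2]]])

```text
time: 43.23
ee_pos: [0.6536, -0.1002, 0.0974]
orientation: [0.0, 0.992, 0.125, -0.001]
contact_force: [-1.3, 3.8, -1.5]
grip_width: 0.0227
```

Emit:
servo_tool(motion=[[[23, 0, 0.3, 0, 0, 0, 0], [23, 0, 0.5, 0, 0, 0, 0.1], [23, 0, 0.7, 0, 0, 0, 0.1], [23, 0, 0.9, 0, 0, 0, 0.1], [23, 0, 1.1, 0, 0, 0, 0.15], [23, 0, 1.2, 0, 0, 0, 0.2], [23, 0, 1.3, 0, 0, 0, 0.2], [23, 0, 1.3, 0, 0, 0, 0.2], [23, 0, 1.3, 0, 0, 0, 0.2], [23, 0, 1.3, 0, 0, 0, 0.2]]])

```text
time: 44.07
ee_pos: [0.654, -0.1015, 0.0974]
orientation: [0.0, 0.993, 0.115, -0.001]
contact_force: [-1.3, 2.7, -1.3]
grip_width: 0.0234
```

```bash
python3 w2.py 5.6
```

```text
t 44.07 a_pos 5.665 a_yaw 5.664 r 65.16 z 97.39 Frad -0.6 Ftan -2.9 Fz -1.3 grip 23.4 q6 1.07 tilt [-0.0011 -0.0008]
```

Emit:
servo_tool(motion=[[[23, 0, 0.3, 0, 0, 0, 0], [23, 0, 0.5, 0, 0, 0, 0.1], [23, 0, 0.7, 0, 0, 0, 0.1], [23, 0, 0.9, 0, 0, 0, 0.1], [23, 0, 1.1, 0.1, 0, 0, 0.15], [23, 0, 1.2, 0.1, 0, 0, 0.2], [23, 0, 1.3, 0.1, 0, 0, 0.2], [23, -0.1, 1.4, 0.1, 0, 0, 0.2], [23, -0.1, 1.4, 0.1, 0, 0, 0.2], [23, -0.1, 1.4, 0.1, 0, 0, 0.2]]])

```text
time: 44.9
ee_pos: [0.6542, -0.1029, 0.0973]
orientation: [0.0, 0.995, 0.104, -0.001]
contact_force: [-0.3, 3.0, -0.3]
grip_width: 0.023
```

Emit:
servo_tool(motion=[[[23, 0, 0.3, 0, 0, 0, 0], [23, 0, 0.5, 0, 0, 0, 0.1], [23, 0, 0.7, 0, 0, 0, 0.1], [23, 0, 0.9, 0, 0, 0, 0.1], [23, 0, 1.1, 0, 0, 0, 0.15], [23, 0, 1.2, 0, 0, 0, 0.2], [23, 0, 1.3, 0, 0, 0, 0.2], [23, 0, 1.4, 0, 0, 0, 0.2], [23, 0, 1.4, 0, 0, 0, 0.2], [23, 0, 1.4, 0, 0, 0, 0.2]]])

```text
time: 45.73
ee_pos: [0.6545, -0.1043, 0.0973]
orientation: [0.0, 0.996, 0.094, -0.001]
contact_force: [-0.8, 2.7, -1.1]
grip_width: 0.0231
```

Emit:
servo_tool(motion=[[[23, 0, 0.3, 0, 0, 0, 0], [23, 0, 0.5, 0, 0, 0, 0.1], [23, 0, 0.7, 0, 0, 0, 0.1], [23, 0, 0.9, 0, 0, 0, 0.1], [23, 0, 1.1, 0, 0, 0, 0.15], [23, 0, 1.2, 0, 0, 0, 0.2], [23, 0, 1.3, 0, 0, 0, 0.2], [23, 0, 1.4, 0, 0, 0, 0.2], [23, 0, 1.4, 0, 0, 0, 0.2], [23, 0, 1.4, 0, 0, 0, 0.2]]])

```text
time: 46.57
ee_pos: [0.6548, -0.1057, 0.0973]
orientation: [0.0, 0.997, 0.084, -0.0]
contact_force: [-0.9, 2.9, -0.7]
grip_width: 0.0232
```

Emit:
servo_tool(motion=[[[23, 0, 0.3, 0, 0, 0, 0], [23, 0, 0.5, 0, 0, 0, 0.1], [23, 0, 0.7, 0, 0, 0, 0.1], [23, 0, 0.9, 0, 0, 0, 0.1], [23, 0, 1.1, 0, 0, 0, 0.15], [23, 0, 1.2, 0, 0, 0, 0.2], [23, 0, 1.3, 0, 0, 0, 0.2], [23, 0, 1.4, 0, 0, 0, 0.2], [23, 0, 1.4, 0, 0, 0, 0.2], [23, 0, 1.4, 0, 0, 0, 0.2]]])

```text
time: 47.4
ee_pos: [0.6551, -0.107, 0.0973]
orientation: [0.0, 0.997, 0.073, -0.0]
contact_force: [-0.4, 2.7, 0.5]
grip_width: 0.0235
```

```bash
python3 w2.py 5.7
```

```text
t 47.4 a_pos 5.752 a_yaw 5.748 r 65.23 z 97.33 Frad -0.0 Ftan -2.8 Fz 0.5 grip 23.5 q6 1.15 tilt [-0.0008 -0.0008]
```

Emit:
servo_tool(motion=[[[23, 0, 0.3, 0, 0, 0, 0], [23, 0, 0.6, 0, 0, 0, 0.1], [23, 0, 0.8, 0, 0, 0, 0.1], [23, 0, 1, 0, 0, 0, 0.15], [23, 0, 1.2, 0, 0, 0, 0.2], [23, 0, 1.3, 0, 0, 0, 0.2], [23, 0, 1.4, 0, 0, 0, 0.2], [23, 0, 1.5, 0, 0, 0, 0.2], [23, 0, 1.5, 0, 0, 0, 0.2], [23, 0, 1.5, 0, 0, 0, 0.2]]])

```text
time: 48.23
ee_pos: [0.6553, -0.1085, 0.0973]
orientation: [0.0, 0.998, 0.063, -0.0]
contact_force: [-0.9, 4.0, -0.5]
grip_width: 0.0231
```

Emit:
servo_tool(motion=[[[23, 0, 0.3, 0, 0, 0, 0], [23, 0, 0.6, 0, 0, 0, 0.1], [23, 0, 0.8, 0, 0, 0, 0.1], [23, 0, 1, 0, 0, 0, 0.15], [23, 0, 1.2, 0, 0, 0, 0.2], [23, 0, 1.3, 0, 0, 0, 0.2], [23, 0, 1.3, 0, 0, 0, 0.2], [23, 0, 1.3, 0, 0, 0, 0.2], [23, 0, 1.3, 0, 0, 0, 0.2], [23, 0, 1.3, 0, 0, 0, 0.2]]])

```text
time: 49.07
ee_pos: [0.6554, -0.1099, 0.0973]
orientation: [0.0, 0.999, 0.052, -0.0]
contact_force: [-0.2, 3.3, -0.5]
grip_width: 0.0229
```

Emit:
servo_tool(motion=[[[23, 0, 0.3, 0, 0, 0, 0], [23, 0, 0.6, 0, 0, 0, 0.1], [23, 0, 0.8, 0, 0, 0, 0.1], [23, 0, 1, 0, 0, 0, 0.15], [23, 0, 1.2, 0, 0, 0, 0.2], [23, 0, 1.3, 0, 0, 0, 0.2], [23, 0, 1.4, 0, 0, 0, 0.2], [23, 0, 1.5, 0, 0, 0, 0.2], [23, 0, 1.5, 0, 0, 0, 0.2], [23, 0, 1.5, 0, 0, 0, 0.2]]])

```text
time: 49.9
ee_pos: [0.6556, -0.1114, 0.0973]
orientation: [0.0, 0.999, 0.042, -0.0]
contact_force: [-0.6, 3.3, -1.6]
grip_width: 0.023
```

Emit:
servo_tool(motion=[[[23, 0, 0.3, 0, 0, 0, 0], [23, 0, 0.6, 0, 0, 0, 0.1], [23, 0, 0.8, 0, 0, 0, 0.1], [23, 0, 1, 0.1, 0, 0, 0.15], [23, 0, 1.2, 0.1, 0, 0, 0.2], [23, 0, 1.3, 0.1, 0, 0, 0.2], [23, 0, 1.4, 0.1, 0, 0, 0.2], [23, -0.1, 1.5, 0.1, 0, 0, 0.2], [23, -0.1, 1.5, 0.1, 0, 0, 0.2], [23, -0.1, 1.5, 0.1, 0, 0, 0.2]]])

```text
time: 50.73
ee_pos: [0.6557, -0.1128, 0.0973]
orientation: [0.0, 1.0, 0.031, -0.0]
contact_force: [-0.6, 2.9, -1.1]
grip_width: 0.0234
```

Emit:
servo_tool(motion=[[[23, 0, 0.3, 0, 0, 0, 0], [23, 0, 0.6, 0, 0, 0, 0.1], [23, 0, 0.8, 0, 0, 0, 0.1], [23, 0, 1, 0, 0, 0, 0.15], [23, 0, 1.2, 0, 0, 0, 0.2], [23, 0, 1.3, 0, 0, 0, 0.2], [23, 0, 1.4, 0, 0, 0, 0.2], [23, 0, 1.5, 0, 0, 0, 0.2], [23, 0, 1.5, 0, 0, 0, 0.2], [23, 0, 1.5, 0, 0, 0, 0.2]]])

```text
time: 51.57
ee_pos: [0.6558, -0.1142, 0.0973]
orientation: [0.0, 1.0, 0.021, -0.0]
contact_force: [-0.0, 4.1, -1.4]
grip_width: 0.0232
```

```bash
python3 w2.py 5.8
```

```text
t 51.57 a_pos 5.862 a_yaw 5.852 r 65.3 z 97.25 Frad 0.1 Ftan -4.1 Fz -1.4 grip 23.2 q6 1.24 tilt [-0.0007 -0.0008]
```

Emit:
servo_tool(motion=[[[23, 0, 0.3, 0, 0, 0, 0], [23, 0, 0.6, 0, 0, 0, 0.1], [23, 0, 0.8, 0, 0, 0, 0.1], [23, 0, 1, 0, 0, 0, 0.15], [23, 0, 1.2, 0, 0, 0, 0.2], [23, 0, 1.3, 0, 0, 0, 0.2], [23, 0, 1.3, 0, 0, 0, 0.2], [23, 0, 1.3, 0, 0, 0, 0.2], [23, 0, 1.3, 0, 0, 0, 0.2], [23, 0, 1.3, 0, 0, 0, 0.2]]])

```text
time: 52.4
ee_pos: [0.6558, -0.115, 0.0972]
orientation: [-0.0, 1.0, 0.01, -0.0]
contact_force: [0.1, 5.6, -1.1]
grip_width: 0.0228
```

Emit:
servo_tool(motion=[[[23, 0, 0.1, 0, 0, 0, 0], [23, 0, 0.2, 0, 0, 0, 0], [23, 0, 0.3, 0, 0, 0, 0], [23, 0, 0.4, 0, 0, 0, 0], [23, 0, 0.5, 0, 0, 0, 0], [23, 0, 0.6, 0, 0, 0, 0], [23, 0, 0.6, 0, 0, 0, 0], [23, 0, 0.6, 0, 0, 0, 0], [23, 0, 0.6, 0, 0, 0, 0], [23, 0, 0.6, 0, 0, 0, 0]]])

```text
time: 53.23
ee_pos: [0.6558, -0.115, 0.0972]
orientation: [-0.0, 1.0, 0.01, -0.001]
contact_force: [0.2, 5.9, -0.8]
grip_width: 0.0231
```

```bash
python3 w2.py 5.8
```

```text
t 53.23 a_pos 5.874 a_yaw 5.874 r 65.31 z 97.16 Frad 0.3 Ftan -5.8 Fz -0.8 grip 23.1 q6 1.26 tilt [-0.001   0.0009]
```

Emit:
servo_tool(motion=[[[23, 0, 0.2, 0, 0, 0, 0], [23, 0, 0.4, 0, 0, 0, 0], [23, 0, 0.5, 0, 0, 0, 0], [23, 0, 0.6, 0, 0, 0, 0], [23, 0, 0.7, 0, 0, 0, 0], [23, 0, 0.8, 0, 0, 0, 0], [23, 0, 0.9, 0, 0, 0, 0], [23, 0, 0.9, 0, 0, 0, 0], [23, 0, 0.9, 0, 0, 0, 0], [23, 0, 0.9, 0, 0, 0, 0]]])

```text
time: 54.07
ee_pos: [0.6558, -0.1152, 0.0972]
orientation: [-0.001, 1.0, 0.01, -0.001]
contact_force: [-0.0, 7.3, -1.4]
grip_width: 0.023
```

```bash
python3 w2.py 5.8
```

```text
t 54.07 a_pos 5.877 a_yaw 5.874 r 65.34 z 97.16 Frad 0.1 Ftan -7.3 Fz -1.4 grip 23.0 q6 1.26 tilt [-0.0011  0.0019]
```

Emit:
servo_tool(motion=[[[25, 0, -0.8, 0, 0, 0, 0], [30, 0, -0.8, 0, 0, 0, 0], [34, 0, -0.8, 0, 0, 0, 0], [36, 0, -0.8, 0, 0, 0, 0], [36, 0, -0.8, -5, 0, 0, 0], [36, 0, -0.8, -20, 0, 0, 0], [36, 0, -0.8, -40, 0, 0, 0], [36, 0, -0.8, -70, 0, 0, 0], [36, 0, -0.8, -100, 0, 0, 0], [36, 0, -0.8, -125, 0, 0, 0]]])

```text
time: 54.9
ee_pos: [0.6562, -0.1152, 0.225]
orientation: [-0.0, 1.0, 0.01, 0.001]
contact_force: [0.9, -0.2, 0.2]
grip_width: 0.0359
```

```bash
python3 - <<'E'
from h import *
s,R=fk_yaw();print(s['ee_pos'],s['contact_force'],np.degrees(np.arctan2(R[1,0],R[0,0])))
E
```

```text
[ 0.65622931 -0.11521219  0.22504066] [ 0.91460567 -0.22340399  0.17315475] 1.110285000823095
```

Emit:
servo_tool(motion=[[[36, -20, 0, -3, 0, 0, 0], [36, -45, 0, -3, 0, 0, 0], [36, -70, 0, -3, 0, 0, 0], [36, -90, 0, -3, 0, 0, 0], [36, -100, 0, -3, 0, 0, 0], [36, -100, 0, -3, 0, 0, 0], [36, -100, 0, -3, 0, 0, 0], [36, -100, 0, -3, 0, 0, 0], [36, -100, 0, -3, 0, 0, 0], [36, -100, 0, -3, 0, 0, 0]]])

```text
time: 55.73
ee_pos: [0.5569, -0.1172, 0.2277]
orientation: [-0.0, 1.0, 0.01, 0.001]
contact_force: [-0.2, 0.8, 0.1]
grip_width: 0.0359
```

```bash
python3 - <<'E'
from h import *
import cv2
im=snapshot('wrist');cv2.imwrite("pics/w20.png",im[:,:,::-1])
im2=snapshot('scene');cv2.imwrite("pics/s20.png",cv2.resize(im2[150:330,130:340],None,fx=3.8,fy=3.3,interpolation=cv2.INTER_CUBIC)[:,:,::-1])
print(observe()['contact_force'],observe()['time'])
E
```

```text
[-0.42458085  0.68311928 -0.19796509] 55.8333
```

View pics/w20.png

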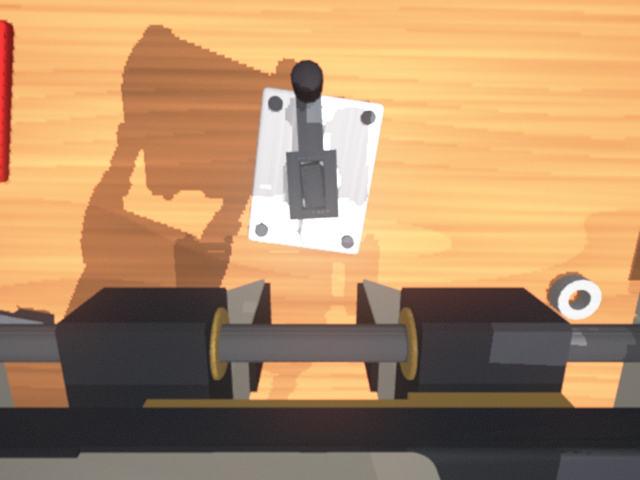

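View pics/s20.png

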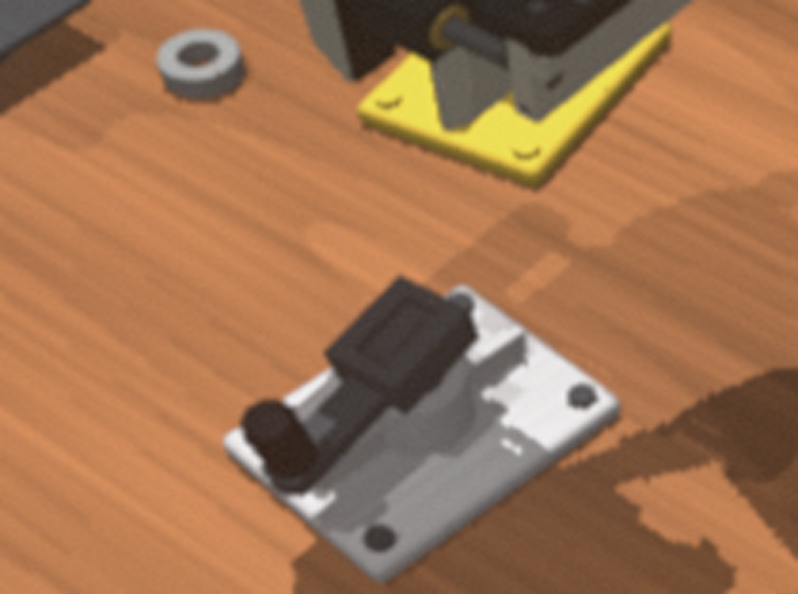

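The scene picture shows the crank flat on the tang with the tops level, and the grip at (280,440) in the crop. It also shows the hub low over the boss, and the gripper is clear of everything. I'm handing the job in.

```bash
python3 -c "
from bench import *
print(finish_job(), observe()['time'])"
```

```text
the job is handed in; nothing more can be done
the job is handed in; nothing more can be done
```

The crank is fully home on the tang and the tap is wound down to a hard stop. I handed the job in at about 56 s, with the gripper clear of everything.

- **Fitting:** I gripped the larger crank by its hub, lined it up with the tang seen through the socket, and lowered it. I felt no contact force on the way down, and afterwards the tops of hub and tang were level.
- **Winding:** I went a half turn forward and a quarter turn back, twice, then forward again until it stopped. The strokes were about 3.17, 1.57, 3.2 and 1.6 rad, estimated from the grip's path minus the play. Resistance was a steady 3–4 N at the grip. I felt for the stop in steps of about 1.4 mm.
- **Stop:** At a tap angle of about 6.04 rad the crank stopped following, and the force rose to 5.9 N and then 7.3 N with only about 0.2 mm of movement. The angle rests on assuming the tap's zero lines up with the foot's long side, but it falls within the given 5.7–6.3. I took this to be the collar landing and released there.

**What went wrong or disagreed:**
- My first way of winding, gripping the knob tightly, pressed about 9 N on the crank along the tap axis. I let go after about 0.8 rad and from then on pushed it with the fingers loosely caged around the knob.
- I sent two of the feeling steps without checking the force between them. Both read about 3.4 N.
- The wrist camera read about 2 mm off, which I corrected by looking from a second angle.
- My last pictures show the crank seated and nothing nearby disturbed. They don't show the collar touching the boss, so that rests on the felt stop alone.

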